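Clear the draining panel and lay out the tasting boards

ROBOT

A 6-joint arm with a two-finger parallel gripper is mounted at the origin on the work surface. World frame = base frame: x ahead of the robot, y to its left, z up, the work surface at z = 0. Lengths are in mm, angles in rad, forces in N, time in s.
With the tool pointing down it reaches from about 275 to 1000 mm from the base axis. Payload 8.4 kg.
Tool frame: the origin (TCP) lies between the finger pads; the fingertips stand 25 mm ahead of it and the grasp point (between the pads) lies 6 mm ahead of it; z points along the fingers, y is the line along which they close (so a half turn about z gives the same grasp; the last joint's range is limited). The gripper opens to 85 mm and grips with 20 to 120 N. Pads are 22 mm wide; open, the fingers measure 114 mm over their backs; the gripper's body (76 mm by 85 mm) begins 54 mm behind the grasp point. The pads swing forward as they close: fully open they stand 13 mm farther back than shut.
Start: joints at [-1.238, 0.353, 1.633, -0, 1.155, -0.002], TCP at [205.361, -590.301, 256.281] pointing down, gripper open.
Joint ranges: [-2.63, 2.63], [-0.92, 2.1], [0.06, 2.66], [-1.3, 4.44], [0, 2.69], [-3.02, 3.02]. Speed limits (rad/s): [2.22, 2.22, 2.79, 3.14, 3.14, 3.14].

INTERFACE

Orientations are given as [roll, pitch, yaw] about the fixed x, y, z axes, in that order (R = Rz(yaw) Ry(pitch) Rx(roll)).
In Python, from rig import r, eyes, workorder gives the robot as it stands. The module is installed in compiled form; this text tells all that it offers.
- The arm moves only by the tool step_arm, never from a script. Its argument "moves" is a list of rows, each an object of numbers: "tx", "ty", "tz": the shift along the tool's x, y, z scaled (see below); "ax", "ay", "az": the turn, a rotation vector about the tool's x, y, z scaled (see below). In form: [{"tx": .., "ty": .., "tz": .., "ax": .., "ay": .., "az": ..}, ...]. A call has 1 to 5 rows; each row shifts and turns the commanded pose from where the row before left it, along the tool's axes as they then stand; what a row does not reach is not made up. The controller multiplies each number of a shift by 25 mm and each number of a turn by 90 degrees. A row lasts 1/8 s, in which the tool goes at most 62.5 mm and 10.7 degrees, less where a joint would pass 70% of its speed; a pose out of reach is approached as far as the arm can. A call with a number of a shift or a turn outside -1 to 1 is refused whole. A call with a gripper value outside its range is refused whole. "gripper" is the opening, from 0 (shut) to 1 (fully open), set as the call begins (left out, the last holds). The fingers move at their own pace and stop on an object; "newtons" is the grip in N (left out, the last holds). Time passes only in rows, so rows that do not move let the fingers close. It gives the time, the measured TCP pose, the force, the opening and the grip force at its end, in the units of the state.
- r.sense(): the state, without advancing time (a new reading comes with each control period).
- eyes.grab_frame(name): name is "side" or "top"; returns (picture, depth): 400x640x3 uint8, red, green, blue; 400x640 float32, mm along the optical axis (not along the pixel's ray), 0 where there is no reading.
- eyes.camera_info(name): a dict with "intrinsics" (3x3 intrinsics, pixels), "k1" (the pictures are not rectified: a ray, as slopes to the right and down, at radius r is drawn at 1 + k1 r^2 times it, then the intrinsics apply), "cam_to_world" (4x4, takes a point from camera to world coordinates). Camera axes: x right, y up, looking along -z (the intrinsics and any distortion apply to the point x, -y, -z); pixel columns grow to the right and rows downward; lengths in mm; the calibration is good to about 2 mm. A picture is of the moment at which its call begins. camera_info takes no time and is no camera call.
- workorder.sign_off(): hands the job in; it is judged then, once.
The state is a dict: "clock": time; "qpos": joint angles; "qvel": joint speeds; "joint_efforts": joint torques, N m; "eef_pos": TCP position; "tcp_rot": TCP orientation; "contact_force": force on the tool from outside, world axes, zero at the start; "wrist_torque": the same for the moment, N m; "opening": opening from 0.0 (shut) to 1.0 (fully open); "grasp_force": force on a finger pad.
Only numpy, scipy, OpenCV 4.12 (cv2) and the standard library are available. Lean on these libraries where they do the work, as an engineer would, in place of code of your own. Each camera call takes 0.05 s, during which the arm holds its last target. There are 200 camera calls.

TASK

With the scraper, push every bread crust off the steel panel into the grey scrap trough, without touching the crusts with the fingers, and stand the scraper back on its blue mat, on its blade. Only then draw the tasting boards, one at a time, up out of the white rack and lay them all flat on the cleared steel panel, without overlapping, green face up. Leave the crockery and other things around undisturbed.

Things in the scene. Friction and masses are not known exactly. Their poses are not given: they have to be found in the camera images.
- station: Fixed draining station, yaw within 0.1 rad; origin at table level under the centre of its steel panel. Panel: flat slab, top at z = 40 mm, clear area x -145 to 145, y -120 to 120 mm. Rims 10 mm thick, 14 mm high above the panel, along both x sides and the +y end; the -y edge is open: crusts pushed over it drop into the scrap trough.
- panel_mid (a point): Centre of the steel panel's top face (40 mm above the table); axes as the station's.
- trough_mid (a point): Centre of the inner floor of the grey scrap trough along the panel's open edge, 6 mm above the table; inside it measures 294 mm (x) by 87 mm (y); it reaches right up to the panel's edge, outer walls 55 mm high. Axes as the station's.
- rack: Fixed white rack, 124 (x) x 190 (y) mm, yaw within 0.15 rad, origin under its centre at table level; left or right of the station. Four slots along its x at y = -72, -24, 24, 72 mm, 13 mm wide, floor 8 mm above the table, formed by pairs of fins (4 mm thick, tops 42 mm up) only at x = +-30 to +-48 mm; the middle is open. 26 mm high end walls.
- mat: Fixed blue mat, 240 (x) x 160 (y) x 3 mm, the scraper's place; origin at its underside's centre. The rack is on one side of the station, the mat on the other.
- scraper: Loose scraper, 220 g, standing on its blade: red blade block 160 (x) x 28 (y) x 22 (z) mm, on it a black upright grip bar 100 (x) x 22 (y) mm, from 22 to 68 mm high. Origin at the underside's centre; z up, x along the blade; it pushes with a broad +y or -y face. Starts on the mat, x within 0.4 rad of world x.
- board1: Tasting board, 100 (x) x 10 (y) x 64 (z) mm, 70 g, light wood with one bright green face. Origin at its centre; x along its length, +y points straight out of the green face, -y out of the wooden one. At the start it stands on a long edge in a rack slot, z up, top edge 72 mm above the table, its x along the rack's x, green face to the rack's +y side. May be absent (None at the start).
- board2: Tasting board, 100 (x) x 10 (y) x 64 (z) mm, 70 g, light wood with one bright green face. Origin at its centre; x along its length, +y points straight out of the green face, -y out of the wooden one. At the start it stands on a long edge in a rack slot, z up, top edge 72 mm above the table, its x along the rack's x, green face to the rack's -y side. May be absent (None at the start).
- board3: Tasting board, 100 (x) x 10 (y) x 64 (z) mm, 70 g, light wood with one bright green face. Origin at its centre; x along its length, +y points straight out of the green face, -y out of the wooden one. At the start it stands on a long edge in a rack slot, z up, top edge 72 mm above the table, its x along the rack's x, green face to the rack's +y side. May be absent (None at the start).
- board4: Tasting board, 100 (x) x 10 (y) x 64 (z) mm, 70 g, light wood with one bright green face. Origin at its centre; x along its length, +y points straight out of the green face, -y out of the wooden one. At the start it stands on a long edge in a rack slot, z up, top edge 72 mm above the table, its x along the rack's x, green face to the rack's -y side. May be absent (None at the start).
- crust1: Hard dry bread crust, a loose brown block 34 x 25 x 16 mm, 20 g, pale on top; origin at its underside's centre, starts lying on the steel panel. May be absent (None at the start).
- crust2: Hard dry bread crust, a loose brown block 34 x 25 x 16 mm, 20 g, pale on top; origin at its underside's centre, starts lying on the steel panel. May be absent (None at the start).
- crust3: Hard dry bread crust, a loose brown block 34 x 25 x 16 mm, 20 g, pale on top; origin at its underside's centre, starts lying on the steel panel. May be absent (None at the start).
- crust4: Hard dry bread crust, a loose brown block 34 x 25 x 16 mm, 20 g, pale on top; origin at its underside's centre, starts lying on the steel panel. May be absent (None at the start).
- mug: Bystander: white mug, 80 mm wide, 90 mm tall; origin at its underside's centre.
- bowl: Bystander: blue bowl, 120 mm wide, 50 mm tall; origin at its underside's centre.
- soap: Bystander: green soap bottle, 60 mm wide, 170 mm tall; origin at its underside's centre.
- jar: Bystander: glass jar with red cap, 72 mm wide, 100 mm tall; origin at its underside's centre.
- cup: Bystander: orange cup, 70 mm wide, 80 mm tall; origin at its underside's centre.
- sponge: Bystander: yellow sponge, 100 x 65 x 30 mm; origin at its underside's centre.
Things that resemble listed ones, but are neither listed nor needed, are in the scene too. Of the things like the scraper, leave any that is yellow; of the rest the larger one is meant.

How it is judged:
By the outcome, as a careful person would: the job done as asked, in the order asked, and still so for the second after the job is handed in, with the robot touching nothing.
Of board1, board2, board3, board4 only 3 to 4 are there at a start; the rules pass over those that are not, and their reading is None.
Of crust1, crust2, crust3, crust4 only 2 to 4 are there at a start; the rules pass over those that are not, and their reading is None.
At some moment in a run one of scraper, crust1, crust2, crust3, crust4 may be knocked a few centimetres aside while the robot is not near it.
It also fails if it takes over 210 s, if anything falls off the work surface, if the arm or the gripper's body presses on something with over 40 N, if the wrist force passes 120 N, or if a joint passes its speed limit or range.

## Working session

There is one attempt and no reset: what is moved stays moved. The work goes in short steps, Python scripts to look and compute and a tool call to move; the robot and the scene stay as the last step left them, time stands still between calls to the robot, and variables do not carry over. Pictures are saved under pics/ and viewed, at most 14 in all, crops included, and the job is handed in when it is done.

Besides the shell and the picture viewer there is one more tool, called after ">>>" as a command line: name --argument value ..., lists and objects as JSON in quotes. step_arm: Moves the arm, as the interface text tells. Its arguments: {"type":"object","properties":{"moves":{"type":"array","items":{"type":"object","properties":{"tx":{"type":"number"},"ty":{"type":"number"},"tz":{"type":"number"},"ax":{"type":"number"},"ay":{"type":"number"},"az":{"type":"number"}}}},"gripper":{"type":"number"},"newtons":{"type":"number"}},"required":["moves"]}

```bash
mkdir -p pics; cat > h.py <<'E'
import numpy as np, cv2
from rig import r, eyes, workorder
def grab(n,save=None):
    im,d=eyes.grab_frame(n)
    if save: cv2.imwrite('pics/'+save,cv2.cvtColor(im,cv2.COLOR_RGB2BGR))
    return im,d
def rays(n,uv):
    c=eyes.camera_info(n);K=np.array(c['intrinsics']);T=np.array(c['cam_to_world'])
    uv=np.atleast_2d(np.array(uv,float))
    p=cv2.undistortPoints(uv[:,None],K,np.array([c['k1'],0,0,0,0.]))[:,0]
    return T[:3,3],np.c_[p[:,0],-p[:,1],-np.ones(len(p))]@T[:3,:3].T
def plane(n,uv,z):
    o,d=rays(n,uv); return o+d*((z-o[2])/d[:,2])[:,None]
def cloud(n,d):
    v,u=np.mgrid[:400,:640]; o,D=rays(n,np.c_[u.ravel(),v.ravel()])
    return (o+D*d.ravel()[:,None]).reshape(400,640,3)
E
python3 - <<'E'
from h import *
print(r.sense())
for n in('top','side'):
    im,d=grab(n,n+'0.png'); c=eyes.camera_info(n); print(n,c); np.savez('f_'+n+'.npz',im=im,d=d)
E
```

```text
{'clock': 0.0, 'qpos': array([-1.23843587e+00,  3.53649436e-01,  1.63414368e+00, -1.16910810e-05,
        1.15521738e+00, -2.39801077e-03]), 'qvel': array([ 1.00178040e-03,  4.66402668e-04, -6.16880445e-04, -1.52119184e-04,
        2.21837491e-03,  9.00898576e-05]), 'joint_efforts': array([-4.97267156e-04, -6.05256200e+01, -3.42063046e+01,  1.19025794e-04,
        9.44151543e-03,  4.06134041e-05]), 'eef_pos': array([ 205.18849016, -589.87904286,  255.55677655]), 'tcp_rot': array([-3.14017479e+00,  7.28923297e-06,  3.34763199e-01]), 'contact_force': array([ 0.11695023, -0.46221135,  0.07896941]), 'wrist_torque': array([-0.0098553 , -0.01299573,  0.05140947]), 'grasp_force': 0.0, 'opening': 0.999949357700539}
top {'intrinsics': array([[481.9371305 ,   0.        , 315.81313742],
       [  0.        , 481.9371305 , 212.25799377],
       [  0.        ,   0.        ,   1.        ]]), 'k1': -0.05120800668406717, 'cam_to_world': array([[ 2.14125662e-02,  9.95164237e-01, -9.58626318e-02,
         4.03668618e+02],
       [-9.99608914e-01,  1.95854167e-02, -1.99607058e-02,
        -1.64462780e+01],
       [-1.79866710e-02,  9.62525512e-02,  9.95194416e-01,
         1.34448349e+03],
       [ 0.00000000e+00,  0.00000000e+00,  0.00000000e+00,
         1.00000000e+00]])}
side {'intrinsics': array([[370.22573612,   0.        , 316.90839702],
       [  0.        , 370.22573612, 201.32483584],
       [  0.        ,   0.        ,   1.        ]]), 'k1': -0.05558048479518639, 'cam_to_world': array([[-9.70047326e-01,  1.25520051e-01, -2.07973319e-01,
         2.60469266e+02],
       [-2.42866600e-01, -5.18408976e-01,  8.19919476e-01,
         9.41858575e+02],
       [-4.89890116e-03,  8.45870469e-01,  5.33365869e-01,
         6.74546161e+02],
       [ 0.00000000e+00,  0.00000000e+00,  0.00000000e+00,
         1.00000000e+00]])}
```

View pics/top0.png

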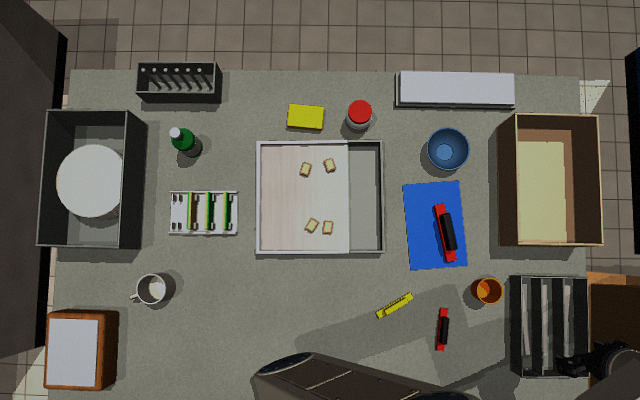

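View pics/side0.png

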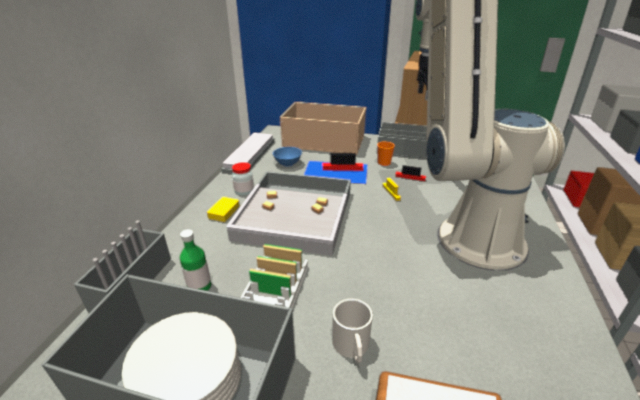

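Top view: the station is at the centre (u 257–383, v 140–253), with four crusts near (305,169), (330,165), (312,226) and (327,227), and the trough on the right. Three boards stand in the rack (u 170–238, v 191–235). The target scraper is on the blue mat at about (446,233), and decoys lie at (394,305) and (443,328). The side view agrees.

```bash
cat >> h.py <<'E'
def rect(P):
    (c,s,a)=cv2.minAreaRect(P[:,:2].astype(np.float32)); return np.round(c,1),np.round(s,1),round(a,1)
def comps(m,amin=15):
    n,l,st,c=cv2.connectedComponentsWithStats(m.astype(np.uint8)); return [l==i for i in range(1,n) if st[i,4]>=amin]
E
cat > m1.py <<'E'
from h import *
for n in ('top','side'):
    f=np.load('f_%s.npz'%n); im=f['im']; d=f['d']; C=cloud(n,d); Z=C[...,2]
    hsv=cv2.cvtColor(im,cv2.COLOR_RGB2HSV).astype(int); H,S,V=hsv[...,0],hsv[...,1],hsv[...,2]
    print('==',n)
    M={'red':((H<6)|(H>174))&(S>150)&(V>80),'blue':(H>100)&(H<125)&(S>130)&(V>60),'green':(H>45)&(H<75)&(S>140),
       'crust':(H>10)&(H<28)&(S>60)&(V>120)}
    for k,m in M.items():
        for c in comps(m&(d>0)):
            P=C[c]; 
            if P[:,1].max()>620 or P[:,2].min()<-30 and k!='blue': continue
            print(k,len(P),'med',np.round(np.median(P,0)),'z5-95',np.round(np.percentile(P[:,2],[5,50,95])),rect(P))
f=np.load('f_top.npz');C=cloud('top',f['d']);Z=C[...,2]
for (u0,u1,v0,v1,zl,zh) in [(245,395,130,265,48,62),(245,395,130,265,33,45),(160,245,180,245,60,85),(160,245,180,245,35,50),(425,465,190,270,55,80)]:
    m=np.zeros(Z.shape,bool); m[v0:v1,u0:u1]=True; m&=(Z>zl)&(Z<zh)
    for c in comps(m,8): print('z%d-%d'%(zl,zh),c.sum(),rect(C[c]),np.round(np.median(C[c],0)))
E
python3 m1.py
```

```text
== top
red 425 med [ 796. -103.  100.] z5-95 [ 96. 100. 103.] (array([ 807. , -102.3]), array([61.4, 83.4]), 87.1)
red 251 med [ 475. -342.   25.] z5-95 [20. 25. 30.] (array([ 483.4, -345.6]), array([157. ,  27.4]), 12.5)
red 64 med [ 266. -342.   15.] z5-95 [10. 15. 19.] (array([ 265.9, -343.3]), array([22. , 19.6]), 0.7)
red 49 med [ 173. -334.   16.] z5-95 [13. 16. 20.] (array([ 173.4, -333.4]), array([24.4, 20.3]), 53.6)
blue 1166 med [ 714. -352.   16.] z5-95 [ 3. 16. 50.] (array([ 711.1, -347.7]), array([114.8, 115.3]), 89.1)
blue 4068 med [ 511. -308.    3.] z5-95 [-2.  3.  7.] (array([ 506. , -321.4]), array([240.4, 161.2]), 5.4)
green 337 med [701. 356. 115.] z5-95 [ 93. 115. 136.] (array([707.8, 362.4]), array([47.2, 56.4]), 52.5)
green 21 med [690. 349.  14.] z5-95 [ 6. 14. 19.] (array([691.8, 352.7]), array([ 9.5, 41.3]), 35.1)
green 40 med [524. 353.  73.] z5-95 [68. 73. 75.] (array([526.7, 352.4]), array([94.2,  4.4]), 1.2)
green 188 med [526. 296.  61.] z5-95 [29. 61. 76.] (array([526.3, 297.4]), array([98.2,  6.5]), 0.3)
green 157 med [529. 250.  52.] z5-95 [18. 52. 7
[... 4713 characters left out ...]
50 81 (array([525.5, 341.4]), array([98.6,  8.6]), 0.8) [523. 344.  43.]
z35-50 13 (array([564.2, 405.9]), array([17.1,  3. ]), 2.8) [564. 406.  39.]
z35-50 14 (array([564.3, 388.3]), array([16.4,  5.1]), 1.0) [564. 388.  40.]
z35-50 65 (array([526.2, 293.7]), array([96.3,  7.3]), 0.2) [521. 295.  40.]
z35-50 38 (array([546.9, 248.8]), array([ 6.9, 55.4]), 88.5) [558. 250.  43.]
z35-50 31 (array([494. , 247.7]), array([ 7. , 35.7]), 89.2) [492. 249.  44.]
z35-50 15 (array([486. , 404.2]), array([ 4.6, 16.6]), 83.4) [484. 404.  42.]
z35-50 13 (array([486.7, 387.3]), array([17. ,  3.4]), 7.5) [487. 387.  41.]
z55-80 356 (array([ 482.8, -346. ]), array([100.1,  24.3]), 14.0) [ 483. -345.   70.]
```

```bash
cat >> h.py <<'E'
from scipy.spatial.transform import Rotation as Ro
def rot(rpy): return Ro.from_euler('xyz',rpy)
def plan(wps, start=None, mx=25.0):
    """wps: list of (x,y,z,roll,pitch,yaw); per leg prints rows: turn spread over the rows, shift in tool axes"""
    if start is None:
        s=r.sense(); start=list(s['eef_pos'])+list(s['tcp_rot'])
    p,R=np.array(start[:3]),rot(start[3:])
    for w in wps:
        q,Q=np.array(w[:3]),rot(w[3:]); dr=(R.inv()*Q).as_rotvec(); a=np.linalg.norm(dr); L=np.linalg.norm(q-p)
        n=max(1,int(np.ceil(max(L/mx/1.0-1e-6,np.degrees(a)/10))))
        # shift is taken along axes at row start
        while True:
            rows=[];ok=True
            for i in range(n):
                sh=(R*Ro.from_rotvec(dr*i/n)).inv().apply((q-p)/n)/25
                ok&=np.abs(sh).max()<=1; rows.append(np.round(np.r_[sh,dr/n/(np.pi/2)],3))
            if ok: break
            n+=1
        print('->',np.round(w,2),'n=',n)
        if a<1e-3 or L<1: print('   each',rows[0].tolist())
        else:
            for x in rows: print('   ',x.tolist())
        p,R=q,Q
E
python3 - <<'E'
from h import *
P=np.pi
plan([(483,-346,150,P,0,.244),(483,-346,55,P,0,.244)])
E
```

```text
-> [ 4.83e+02 -3.46e+02  1.50e+02  3.14e+00  0.00e+00  2.40e-01] n= 16
    [0.856, -0.347, 0.264, -0.0, 0.0, 0.004]
    [0.854, -0.352, 0.264, -0.0, 0.0, 0.004]
    [0.852, -0.357, 0.264, -0.0, 0.0, 0.004]
    [0.85, -0.362, 0.264, -0.0, 0.0, 0.004]
    [0.848, -0.367, 0.264, -0.0, 0.0, 0.004]
    [0.846, -0.372, 0.264, -0.0, 0.0, 0.004]
    [0.844, -0.376, 0.264, -0.0, 0.0, 0.004]
    [0.842, -0.381, 0.264, -0.0, 0.0, 0.004]
    [0.84, -0.386, 0.264, -0.0, 0.0, 0.004]
    [0.837, -0.391, 0.264, -0.0, 0.0, 0.004]
    [0.835, -0.396, 0.264, -0.0, 0.0, 0.004]
    [0.833, -0.4, 0.264, -0.0, 0.0, 0.004]
    [0.831, -0.405, 0.264, -0.0, 0.0, 0.004]
    [0.828, -0.41, 0.264, -0.0, 0.0, 0.004]
    [0.826, -0.415, 0.264, -0.0, 0.0, 0.004]
    [0.824, -0.419, 0.264, -0.0, 0.0, 0.004]
-> [ 4.83e+02 -3.46e+02  5.50e+01  3.14e+00  0.00e+00  2.40e-01] n= 4
   each [0.0, -0.0, 0.95, 0.0, 0.0, 0.0]
```

>>> step_arm --moves '[{"tx": 0.856,"ty": -0.347,"tz": 0.264,"az": 0.004},{"tx": 0.854,"ty": -0.352,"tz": 0.264,"az": 0.004},{"tx": 0.852,"ty": -0.357,"tz": 0.264,"az": 0.004},{"tx": 0.85,"ty": -0.362,"tz": 0.264,"az": 0.004},{"tx": 0.848,"ty": -0.367,"tz": 0.264,"az": 0.004}]' --gripper 1.0

```text
schema error: expected keys tx, ty, tz, ax, ay, az
```

>>> step_arm --moves '[{"tx": 0.846,"ty": -0.372,"tz": 0.264,"az": 0.004},{"tx": 0.844,"ty": -0.376,"tz": 0.264,"az": 0.004},{"tx": 0.842,"ty": -0.381,"tz": 0.264,"az": 0.004},{"tx": 0.84,"ty": -0.386,"tz": 0.264,"az": 0.004},{"tx": 0.837,"ty": -0.391,"tz": 0.264,"az": 0.004}]'

```text
schema error: expected keys tx, ty, tz, ax, ay, az
```

>>> step_arm --moves '[{"tx": 0.835,"ty": -0.396,"tz": 0.264,"az": 0.004},{"tx": 0.833,"ty": -0.4,"tz": 0.264,"az": 0.004},{"tx": 0.831,"ty": -0.405,"tz": 0.264,"az": 0.004},{"tx": 0.828,"ty": -0.41,"tz": 0.264,"az": 0.004},{"tx": 0.826,"ty": -0.415,"tz": 0.264,"az": 0.004}]'

```text
schema error: expected keys tx, ty, tz, ax, ay, az
```

>>> step_arm --moves '[{"tx": 0.824,"ty": -0.419,"tz": 0.264,"az": 0.004},{}]'

```text
schema error: expected keys tx, ty, tz, ax, ay, az
```

```bash
python3 - <<'E'
from h import *
P=np.pi
im,d=grab('side'); C=cloud('side',d)
hsv=cv2.cvtColor(im,cv2.COLOR_RGB2HSV).astype(int); H,S,V=hsv[...,0],hsv[...,1],hsv[...,2]
for c in comps(((H<6)|(H>174))&(S>150)&(V>80)&(d>0),40): print(rect(C[c]))
s=r.sense(); print(s['clock'],s['eef_pos'],s['tcp_rot'])
plan([(483,-346,55,P,0,.244)])
E
```

```text
(array([794.1, -99.8]), array([61.8, 56.2]), 20.0)
(array([ 482.4, -344.2]), array([145.1,  34.7]), 13.2)
(array([ -718.9, -1108.6]), array([283.8, 112. ]), 63.8)
(array([ 220.6, -337. ]), array([ 25.8, 108.9]), 85.6)
0.15 [ 205.24189486 -589.99333539  255.71147263] [-3.14052727e+00  3.64564119e-05  3.34778059e-01]
-> [ 4.83e+02 -3.46e+02  5.50e+01  3.14e+00  0.00e+00  2.40e-01] n= 17
    [0.806, -0.327, 0.473, -0.0, 0.0, 0.003]
    [0.804, -0.331, 0.473, -0.0, 0.0, 0.003]
    [0.802, -0.336, 0.473, -0.0, 0.0, 0.003]
    [0.801, -0.34, 0.473, -0.0, 0.0, 0.003]
    [0.799, -0.344, 0.473, -0.0, 0.0, 0.003]
    [0.797, -0.349, 0.472, -0.0, 0.0, 0.003]
    [0.795, -0.353, 0.472, -0.0, 0.0, 0.003]
    [0.793, -0.357, 0.472, -0.0, 0.0, 0.003]
    [0.791, -0.361, 0.472, -0.0, 0.0, 0.003]
    [0.789, -0.366, 0.472, -0.0, 0.0, 0.003]
    [0.787, -0.37, 0.472, -0.0, 0.0, 0.003]
    [0.785, -0.374, 0.472, -0.0, 0.0, 0.003]
    [0.783, -0.378, 0.472, -0.0, 0.0, 0.003]
    [0.781, -0.382, 0.472, -0.0, 0.0, 0.003]
    [0.779, -0.387, 0.472, -0.0, 0.0, 0.003]
    [0.777, -0.391, 0.472, -0.0, 0.0, 0.003]
    [0.775, -0.395, 0.472, -0.0, 0.0, 0.003]
```

>>> step_arm --moves '[{"tx": 0,"ty": 0,"tz": 0,"ax": 0,"ay": 0,"az": 0.058},{"tx": 0.88,"ty": -0.45,"tz": 0.28,"ax": 0,"ay": 0,"az": 0},{"tx": 0.88,"ty": -0.45,"tz": 0.28,"ax": 0,"ay": 0,"az": 0},{"tx": 0.88,"ty": -0.45,"tz": 0.28,"ax": 0,"ay": 0,"az": 0},{"tx": 0.88,"ty": -0.45,"tz": 0.28,"ax": 0,"ay": 0,"az": 0}]' --gripper 1.0

```text
clock: 0.78
eef_pos: [281.1, -523.7, 227.5]
tcp_rot: [-3.141, -0.0, 0.246]
contact_force: [-0.1, -0.2, 0.1]
opening: 1.003
grasp_force: 0.0
```

>>> step_arm --moves '[{"tx": 0.88,"ty": -0.45,"tz": 0.28,"ax": 0,"ay": 0,"az": 0},{"tx": 0.88,"ty": -0.45,"tz": 0.28,"ax": 0,"ay": 0,"az": 0},{"tx": 0.88,"ty": -0.45,"tz": 0.28,"ax": 0,"ay": 0,"az": 0},{"tx": 0.88,"ty": -0.45,"tz": 0.28,"ax": 0,"ay": 0,"az": 0},{"tx": 0.88,"ty": -0.45,"tz": 0.28,"ax": 0,"ay": 0,"az": 0}]'

```text
clock: 1.4
eef_pos: [374.0, -442.4, 192.6]
tcp_rot: [-3.141, 0.0, 0.246]
contact_force: [-0.5, -1.1, 0.5]
opening: 0.999
grasp_force: 0.0
```

>>> step_arm --moves '[{"tx": 0.88,"ty": -0.45,"tz": 0.28,"ax": 0,"ay": 0,"az": 0},{"tx": 0.88,"ty": -0.45,"tz": 0.28,"ax": 0,"ay": 0,"az": 0},{"tx": 0.88,"ty": -0.45,"tz": 0.28,"ax": 0,"ay": 0,"az": 0},{"tx": 0.88,"ty": -0.45,"tz": 0.28,"ax": 0,"ay": 0,"az": 0},{"tx": 0.88,"ty": -0.45,"tz": 0.28,"ax": 0,"ay": 0,"az": 0}]'

```text
clock: 2.02
eef_pos: [466.9, -361.2, 157.6]
tcp_rot: [-3.141, 0.0, 0.246]
contact_force: [0.6, -0.2, -0.1]
opening: 1.001
grasp_force: 0.0
```

>>> step_arm --moves '[{"tx": 0.88,"ty": -0.45,"tz": 0.28,"ax": 0,"ay": 0,"az": 0},{"tx": 0,"ty": 0,"tz": 0,"ax": 0,"ay": 0,"az": 0}]'

```text
clock: 2.28
eef_pos: [485.6, -344.6, 150.3]
tcp_rot: [-3.14, 0.001, 0.247]
contact_force: [-0.1, 0.2, 0.7]
opening: 1.001
grasp_force: 0.0
```

```bash
python3 - <<'E'
from h import *
P=np.pi
im,d=grab('side'); C=cloud('side',d)
hsv=cv2.cvtColor(im,cv2.COLOR_RGB2HSV).astype(int); H,S,V=hsv[...,0],hsv[...,1],hsv[...,2]
for c in comps(((H<6)|(H>174))&(S>150)&(V>80)&(d>0),40): print(rect(C[c]))
s=r.sense(); print(s['clock'],s['eef_pos'],s['tcp_rot'])
plan([(483,-346,55,P,0,.244)])
E
```

```text
(array([792.9, -99.5]), array([60.8, 60. ]), 13.2)
(array([ 480.2, -343. ]), array([149. ,  31.3]), 14.7)
(array([ -721.3, -1113.3]), array([294.5, 111.9]), 63.8)
(array([ 221.4, -334.6]), array([ 22.3, 109.9]), 80.3)
2.325 [ 485.04681314 -345.43732948  150.69625521] [-3.14057095e+00  8.02691785e-04  2.46654284e-01]
-> [ 4.83e+02 -3.46e+02  5.50e+01  3.14e+00  0.00e+00  2.40e-01] n= 4
    [-0.02, 0.001, 0.957, -0.0, 0.0, 0.0]
    [-0.021, 0.001, 0.957, -0.0, 0.0, 0.0]
    [-0.021, 0.001, 0.957, -0.0, 0.0, 0.0]
    [-0.021, 0.001, 0.957, -0.0, 0.0, 0.0]
```

>>> step_arm --moves '[{"tx": -0.02,"ty": 0,"tz": 0.94,"ax": 0,"ay": 0,"az": 0},{"tx": -0.02,"ty": 0,"tz": 0.94,"ax": 0,"ay": 0,"az": 0},{"tx": -0.02,"ty": 0,"tz": 0.94,"ax": 0,"ay": 0,"az": 0},{"tx": -0.02,"ty": 0,"tz": 0.94,"ax": 0,"ay": 0,"az": 0},{"tx": 0,"ty": 0,"tz": 0,"ax": 0,"ay": 0,"az": 0}]'

```text
clock: 2.95
eef_pos: [481.3, -346.8, 55.9]
tcp_rot: [-3.139, 0.002, 0.244]
contact_force: [-0.3, 0.5, 0.5]
opening: 0.998
grasp_force: 0.0
```

>>> step_arm --moves '[{"tx": 0,"ty": 0,"tz": 0,"ax": 0,"ay": 0,"az": 0},{"tx": 0,"ty": 0,"tz": 0,"ax": 0,"ay": 0,"az": 0},{"tx": 0,"ty": 0,"tz": 0,"ax": 0,"ay": 0,"az": 0},{"tx": 0,"ty": 0,"tz": 0,"ax": 0,"ay": 0,"az": 0},{"tx": 0,"ty": 0,"tz": 0,"ax": 0,"ay": 0,"az": 0}]' --gripper 0.0 --newtons 80

```text
clock: 3.58
eef_pos: [483.3, -347.7, 58.1]
tcp_rot: [3.141, -0.001, 0.244]
contact_force: [-0.8, 1.7, 6.5]
opening: 0.251
grasp_force: 77.9
```

>>> step_arm --moves '[{"tx": 0,"ty": 0,"tz": -0.6,"ax": 0,"ay": 0,"az": 0},{"tx": 0,"ty": 0,"tz": -0.8,"ax": 0,"ay": 0,"az": 0},{"tx": 0,"ty": 0,"tz": -0.8,"ax": 0,"ay": 0,"az": 0},{"tx": 0,"ty": 0,"tz": -0.8,"ax": 0,"ay": 0,"az": 0},{"tx": 0,"ty": 0,"tz": 0,"ax": 0,"ay": 0,"az": 0.1}]'

```text
clock: 4.2
eef_pos: [484.1, -348.2, 135.5]
tcp_rot: [3.139, -0.003, 0.084]
contact_force: [0.1, -0.8, -2.8]
opening: 0.249
grasp_force: 77.9
```

>>> step_arm --moves '[{"tx": 0,"ty": 0,"tz": 0,"ax": 0,"ay": 0,"az": 0.036},{"tx": 0,"ty": 0,"tz": 0,"ax": 0,"ay": 0,"az": 0}]'

```text
clock: 4.45
eef_pos: [483.1, -347.5, 133.5]
tcp_rot: [3.141, -0.001, 0.031]
contact_force: [0.8, 0.6, -2.3]
opening: 0.245
grasp_force: 77.9
```

```bash
python3 - <<'E'
from h import *
P=np.pi
im,d=grab('side','lift.png')
s=r.sense(); print(s['clock'],s['eef_pos'],s['tcp_rot'],s['contact_force'])
plan([(626,94,132,P,0,.031)])
E
```

```text
4.5 [ 483.12277236 -347.46022664  133.24346214] [ 3.14105694e+00 -7.04926580e-04  3.15416987e-02] [ 0.0189946  -0.12568614 -2.02932082]
-> [6.26e+02 9.40e+01 1.32e+02 3.14e+00 0.00e+00 3.00e-02] n= 19
    [0.33, -0.919, 0.002, 0.0, -0.0, 0.0]
    [0.33, -0.919, 0.002, 0.0, -0.0, 0.0]
    [0.33, -0.919, 0.002, 0.0, -0.0, 0.0]
    [0.33, -0.919, 0.002, 0.0, -0.0, 0.0]
    [0.33, -0.919, 0.002, 0.0, -0.0, 0.0]
    [0.33, -0.919, 0.002, 0.0, -0.0, 0.0]
    [0.33, -0.919, 0.002, 0.0, -0.0, 0.0]
    [0.33, -0.92, 0.002, 0.0, -0.0, 0.0]
    [0.33, -0.92, 0.002, 0.0, -0.0, 0.0]
    [0.33, -0.92, 0.002, 0.0, -0.0, 0.0]
    [0.33, -0.92, 0.002, 0.0, -0.0, 0.0]
    [0.33, -0.92, 0.003, 0.0, -0.0, 0.0]
    [0.33, -0.92, 0.003, 0.0, -0.0, 0.0]
    [0.33, -0.92, 0.003, 0.0, -0.0, 0.0]
    [0.33, -0.92, 0.003, 0.0, -0.0, 0.0]
    [0.33, -0.92, 0.003, 0.0, -0.0, 0.0]
    [0.33, -0.92, 0.003, 0.0, -0.0, 0.0]
    [0.33, -0.92, 0.003, 0.0, -0.0, 0.0]
    [0.329, -0.92, 0.003, 0.0, -0.0, 0.0]
```

View pics/lift.png

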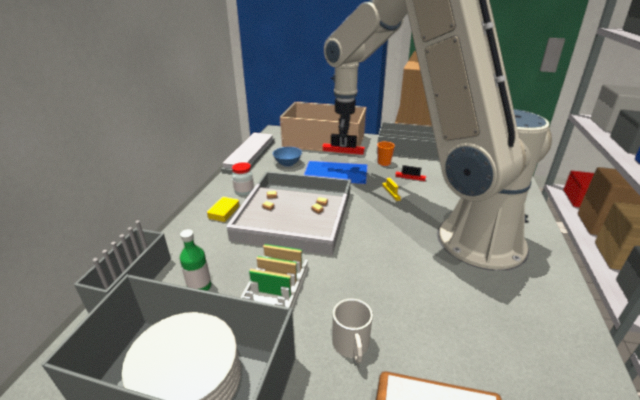

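The scraper is held level at about (343,148), and the mat below it is clear. Next I carry it over the panel.

>>> step_arm --moves '[{"tx": 0.33,"ty": -0.92,"tz": 0,"ax": 0,"ay": 0,"az": 0},{"tx": 0.33,"ty": -0.92,"tz": 0,"ax": 0,"ay": 0,"az": 0},{"tx": 0.33,"ty": -0.92,"tz": 0,"ax": 0,"ay": 0,"az": 0},{"tx": 0.33,"ty": -0.92,"tz": 0,"ax": 0,"ay": 0,"az": 0},{"tx": 0.33,"ty": -0.92,"tz": 0,"ax": 0,"ay": 0,"az": 0}]'

```text
clock: 5.12
eef_pos: [521.0, -230.5, 132.7]
tcp_rot: [3.141, -0.0, 0.032]
contact_force: [0.4, -0.3, -2.1]
opening: 0.247
grasp_force: 78.2
```

>>> step_arm --moves '[{"tx": 0.33,"ty": -0.92,"tz": 0,"ax": 0,"ay": 0,"az": 0},{"tx": 0.33,"ty": -0.92,"tz": 0,"ax": 0,"ay": 0,"az": 0},{"tx": 0.33,"ty": -0.92,"tz": 0,"ax": 0,"ay": 0,"az": 0},{"tx": 0.33,"ty": -0.92,"tz": 0,"ax": 0,"ay": 0,"az": 0},{"tx": 0.33,"ty": -0.92,"tz": 0,"ax": 0,"ay": 0,"az": 0}]'

```text
clock: 5.75
eef_pos: [558.8, -114.3, 132.7]
tcp_rot: [3.142, -0.0, 0.032]
contact_force: [0.6, -0.7, -2.4]
opening: 0.25
grasp_force: 78.1
```

>>> step_arm --moves '[{"tx": 0.33,"ty": -0.92,"tz": 0,"ax": 0,"ay": 0,"az": 0},{"tx": 0.33,"ty": -0.92,"tz": 0,"ax": 0,"ay": 0,"az": 0},{"tx": 0.33,"ty": -0.92,"tz": 0,"ax": 0,"ay": 0,"az": 0},{"tx": 0.33,"ty": -0.92,"tz": 0,"ax": 0,"ay": 0,"az": 0},{"tx": 0.33,"ty": -0.92,"tz": 0,"ax": 0,"ay": 0,"az": 0}]'

```text
clock: 6.38
eef_pos: [596.5, 2.0, 132.7]
tcp_rot: [-3.142, -0.0, 0.032]
contact_force: [-0.3, -0.5, -3.0]
opening: 0.243
grasp_force: 78.2
```

>>> step_arm --moves '[{"tx": 0.33,"ty": -0.92,"tz": 0,"ax": 0,"ay": 0,"az": 0},{"tx": 0.33,"ty": -0.92,"tz": 0,"ax": 0,"ay": 0,"az": 0},{"tx": 0.33,"ty": -0.92,"tz": 0,"ax": 0,"ay": 0,"az": 0},{"tx": 0.33,"ty": -0.92,"tz": 0,"ax": 0,"ay": 0,"az": 0},{"tx": 0,"ty": 0,"tz": 0,"ax": 0,"ay": 0,"az": 0}]'

```text
clock: 7.0
eef_pos: [627.2, 96.2, 132.3]
tcp_rot: [-3.141, -0.001, 0.032]
contact_force: [-1.2, -0.1, -2.8]
opening: 0.248
grasp_force: 78.3
```

```bash
cat > look.py <<'E'
from h import *
import sys
im,d=grab('side',sys.argv[1]+'.png'); im2,d2=grab('top')
for n,i,dd in(('side',im,d),('top',im2,d2)):
    C=cloud(n,dd); hsv=cv2.cvtColor(i,cv2.COLOR_RGB2HSV).astype(int); H,S,V=hsv[...,0],hsv[...,1],hsv[...,2]
    roi=(C[...,0]>380)&(C[...,0]<730)&(C[...,1]<170)&(C[...,1]>-460)&(dd>0)
    for k,m in(('red',((H<6)|(H>174))&(S>150)&(V>80)),('crust',(H>10)&(H<28)&(S>60)&(V>110))):
        for c in comps(m&roi,10): print(n,k,c.sum(),rect(C[c]),np.round(np.percentile(C[c][:,2],[5,95])))
s=r.sense(); print(s['clock'],s['eef_pos'],s['tcp_rot'],s['contact_force'])
E
python3 look.py over; python3 -c "
from h import *
plan([(626,94,98,np.pi,0,.031)])"
```

```text
side red 409 (array([627.4, 100.1]), array([ 31. , 157.6]), 88.4) [ 83. 101.]
side crust 161 (array([496.4, -12.4]), array([101.9,  43.1]), 84.3) [42. 58.]
top crust 46 (array([662.1, -25. ]), array([35.5, 24.6]), 18.8) [39. 60.]
top crust 11 (array([655.1,  32.3]), array([ 9.9, 18.6]), 72.6) [39. 60.]
top crust 34 (array([495.6,  19.4]), array([22. , 31.8]), 62.3) [40. 58.]
top crust 34 (array([493.1, -29.8]), array([37. , 17.6]), 29.6) [43. 62.]
top crust 17 (array([485.8, -14.8]), array([21.6,  8. ]), 1.2) [53. 61.]
top crust 14 (array([390.1,  -2.1]), array([15.5,  1.3]), 11.2) [700. 710.]
7.1 [626.35163148  94.47531099 132.0625441 ] [3.14126450e+00 5.95615987e-04 3.10860972e-02] [-0.00917675 -0.09217579 -3.22071784]
-> [6.26e+02 9.40e+01 9.80e+01 3.14e+00 0.00e+00 3.00e-02] n= 2
   each [-0.007, 0.009, 0.681, 0.0, 0.0, 0.0]
```

View pics/over.png

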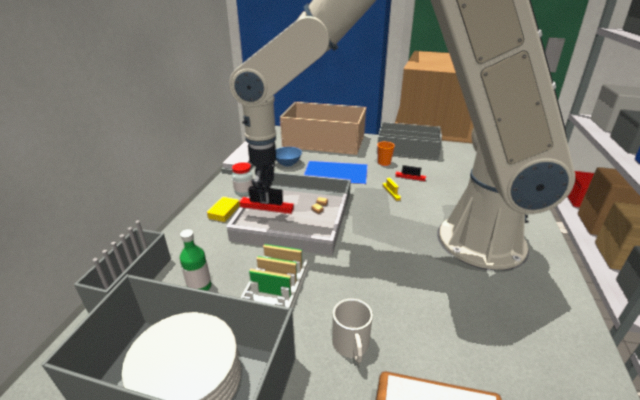

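The scraper is over the panel's +y half at about (267,204), and two crusts are visible at (319,205). Lowering now.

>>> step_arm --moves '[{"tx": 0,"ty": 0,"tz": 0.68,"ax": 0,"ay": 0,"az": 0},{"tx": 0,"ty": 0,"tz": 0.68,"ax": 0,"ay": 0,"az": 0},{"tx": 0,"ty": 0,"tz": 0,"ax": 0,"ay": 0,"az": 0}]'

```text
clock: 7.48
eef_pos: [625.5, 93.5, 96.3]
tcp_rot: [3.141, 0.003, 0.029]
contact_force: [0.8, -0.3, -3.2]
opening: 0.246
grasp_force: 78.0
```

>>> step_arm --moves '[{"tx": 0,"ty": 0,"tz": 0.04,"ax": 0,"ay": 0,"az": 0},{"tx": 0,"ty": 0,"tz": 0.04,"ax": 0,"ay": 0,"az": 0},{"tx": 0,"ty": 0,"tz": 0,"ax": 0,"ay": 0,"az": 0}]'

```text
clock: 7.85
eef_pos: [626.5, 94.2, 96.4]
tcp_rot: [-3.142, -0.0, 0.03]
contact_force: [0.6, 0.4, -2.6]
opening: 0.247
grasp_force: 78.0
```

>>> step_arm --moves '[{"tx": 0,"ty": 0,"tz": 0.04,"ax": 0,"ay": 0,"az": 0},{"tx": 0,"ty": 0,"tz": 0,"ax": 0,"ay": 0,"az": 0}]'

```text
clock: 8.1
eef_pos: [626.5, 94.2, 95.3]
tcp_rot: [-3.142, -0.0, 0.03]
contact_force: [0.1, 0.1, -2.6]
opening: 0.245
grasp_force: 78.0
```

>>> step_arm --moves '[{"tx": 0,"ty": 0.6,"tz": 0.02,"ax": 0,"ay": 0,"az": 0},{"tx": 0,"ty": 0.6,"tz": 0,"ax": 0,"ay": 0,"az": 0},{"tx": 0,"ty": 0.6,"tz": 0,"ax": 0,"ay": 0,"az": 0},{"tx": 0,"ty": 0.6,"tz": 0,"ax": 0,"ay": 0,"az": 0},{"tx": 0,"ty": 0.6,"tz": 0,"ax": 0,"ay": 0,"az": 0}]'

```text
clock: 8.72
eef_pos: [628.9, 18.0, 94.9]
tcp_rot: [-3.141, -0.0, 0.03]
contact_force: [0.2, 2.1, 0.3]
opening: 0.245
grasp_force: 78.5
```

>>> step_arm --moves '[{"tx": 0,"ty": 0.6,"tz": 0,"ax": 0,"ay": 0,"az": 0},{"tx": 0,"ty": 0.6,"tz": 0,"ax": 0,"ay": 0,"az": 0},{"tx": 0,"ty": 0.6,"tz": 0,"ax": 0,"ay": 0,"az": 0},{"tx": 0,"ty": 0.6,"tz": 0,"ax": 0,"ay": 0,"az": 0},{"tx": 0,"ty": 0.5,"tz": 0,"ax": 0,"ay": 0,"az": 0}]'

```text
clock: 9.35
eef_pos: [631.1, -54.2, 94.9]
tcp_rot: [-3.141, -0.0, 0.03]
contact_force: [0.4, 3.1, 4.7]
opening: 0.248
grasp_force: 78.9
```

>>> step_arm --moves '[{"tx": 0,"ty": 0.5,"tz": 0,"ax": 0,"ay": 0,"az": 0},{"tx": 0,"ty": 0.4,"tz": 0,"ax": 0,"ay": 0,"az": 0},{"tx": 0,"ty": 0,"tz": 0,"ax": 0,"ay": 0,"az": 0},{"tx": 0,"ty": 0,"tz": 0,"ax": 0,"ay": 0,"az": 0}]'

```text
clock: 9.85
eef_pos: [631.8, -76.7, 94.9]
tcp_rot: [3.14, -0.0, 0.03]
contact_force: [-0.6, -3.7, 4.0]
opening: 0.247
grasp_force: 79.0
```

```bash
python3 look.py push1
```

```text
side red 338 (array([ 640.6, -110.9]), array([170.9, 110.2]), 2.7) [45. 65.]
side crust 147 (array([495.3, -14.7]), array([104.1,  43.7]), 84.2) [41. 58.]
top crust 12 (array([498.6,  25.4]), array([ 4.8, 17.1]), 55.6) [54. 60.]
top crust 10 (array([ 407.5, -110. ]), array([ 0.4, 12.6]), 82.9) [667. 678.]
9.95 [631.77432123 -76.18575801  94.90376772] [ 3.14069652e+00 -3.66986559e-04  3.05616659e-02] [ 0.09622323 -3.49234119  3.8802144 ]
```

View pics/push1.png

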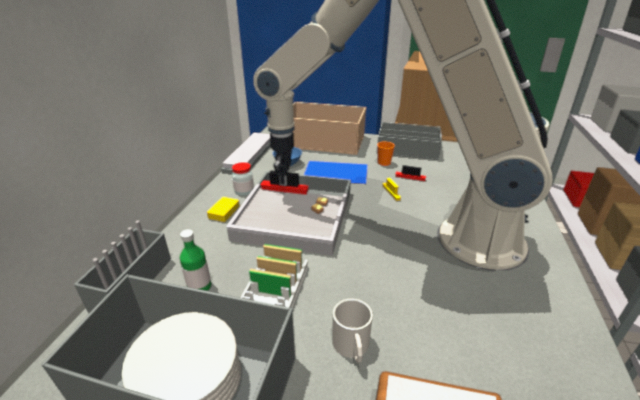

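The blade now stands at the open edge, about (285,186); I'll raise it and move back for the second strip.

>>> step_arm --moves '[{"tx": 0,"ty": 0,"tz": -0.6,"ax": 0,"ay": 0,"az": 0},{"tx": 0,"ty": 0,"tz": -0.6,"ax": 0,"ay": 0,"az": 0},{"tx": -0.55,"ty": -0.88,"tz": 0,"ax": 0,"ay": 0,"az": 0},{"tx": -0.55,"ty": -0.88,"tz": 0,"ax": 0,"ay": 0,"az": 0},{"tx": -0.55,"ty": -0.88,"tz": 0,"ax": 0,"ay": 0,"az": 0}]'

```text
clock: 10.58
eef_pos: [587.3, -9.6, 125.0]
tcp_rot: [-3.141, 0.0, 0.03]
contact_force: [0.8, 0.1, -2.9]
opening: 0.248
grasp_force: 78.3
```

>>> step_arm --moves '[{"tx": -0.55,"ty": -0.88,"tz": 0,"ax": 0,"ay": 0,"az": 0},{"tx": -0.55,"ty": -0.88,"tz": 0,"ax": 0,"ay": 0,"az": 0},{"tx": -0.55,"ty": -0.88,"tz": 0,"ax": 0,"ay": 0,"az": 0},{"tx": -0.55,"ty": -0.88,"tz": 0,"ax": 0,"ay": 0,"az": 0},{"tx": -0.55,"ty": -0.88,"tz": 0,"ax": 0,"ay": 0,"az": 0}]'

```text
clock: 11.2
eef_pos: [515.1, 98.3, 124.8]
tcp_rot: [-3.142, 0.0, 0.031]
contact_force: [-0.6, 0.1, -2.3]
opening: 0.25
grasp_force: 78.3
```

```bash
python3 - <<'E'
from h import *
im,d=grab('top');cv2.imwrite('pics/t2.png',cv2.resize(cv2.cvtColor(im,6-2)[100:300,150:500],None,fx=2,fy=2))
s=r.sense(); print(s['clock'],s['eef_pos'],s['tcp_rot'],s['contact_force'])
E
python3 look.py x2
```

```text
11.25 [513.1730912  100.00558442 124.56967889] [-3.14075366e+00  2.12771748e-03  3.06044198e-02] [-2.18081277  2.15564542 -3.7638641 ]
side red 431 (array([519.1,  91.6]), array([145.9, 115.5]), 25.4) [76. 94.]
side crust 41 (array([ 666.9, -133.7]), array([32.5, 75.1]), 19.7) [ 4. 32.]
side crust 36 (array([482.6, -19.3]), array([77.1, 17.8]), 86.1) [44. 57.]
top red 81 (array([470.1,  99. ]), array([45.3, 25.3]), 1.8) [76. 96.]
top crust 46 (array([656.4, -86.7]), array([20.1, 35.9]), 89.9) [ 7. 27.]
top crust 68 (array([ 657.1, -108.3]), array([15.1, 33.1]), 88.6) [25. 35.]
top crust 54 (array([495.4,  20.6]), array([24.5, 33.3]), 55.1) [41. 61.]
top crust 38 (array([492.3, -29. ]), array([36.8, 19.3]), 27.5) [41. 61.]
top crust 21 (array([485.9, -16. ]), array([21.6, 10.7]), 1.6) [53. 61.]
11.35 [515.21686023  98.18748832 124.81737464] [3.14156409e+00 4.39418644e-04 3.23975011e-02] [-0.34072968  0.52386536 -2.74381671]
```

View pics/t2.png

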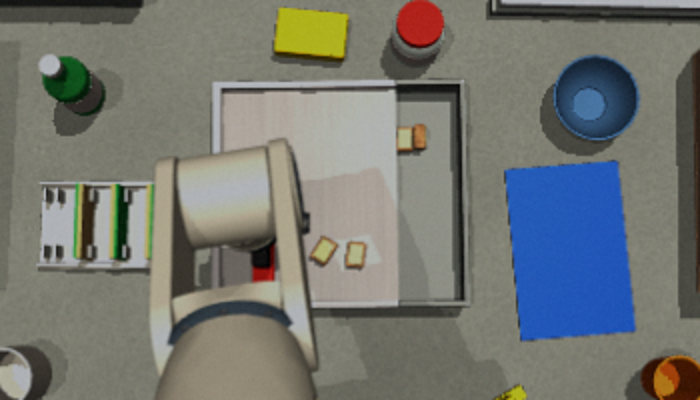

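Both upper crusts are in the trough, near crop (410,137). The lower two are still on the panel at crop (323,250) and (356,254). Second strip now.

>>> step_arm --moves '[{"tx": 0,"ty": 0,"tz": 0.58,"ax": 0,"ay": 0,"az": 0},{"tx": 0,"ty": 0,"tz": 0.58,"ax": 0,"ay": 0,"az": 0},{"tx": 0,"ty": 0,"tz": 0,"ax": 0,"ay": 0,"az": 0}]'

```text
clock: 11.72
eef_pos: [516.1, 96.3, 94.3]
tcp_rot: [3.141, 0.001, 0.029]
contact_force: [-0.0, 0.1, -2.1]
opening: 0.246
grasp_force: 78.4
```

>>> step_arm --moves '[{"tx": 0,"ty": 0.6,"tz": 0.02,"ax": 0,"ay": 0,"az": 0},{"tx": 0,"ty": 0.6,"tz": 0,"ax": 0,"ay": 0,"az": 0},{"tx": 0,"ty": 0.6,"tz": 0,"ax": 0,"ay": 0,"az": 0},{"tx": 0,"ty": 0.6,"tz": 0,"ax": 0,"ay": 0,"az": 0},{"tx": 0,"ty": 0.6,"tz": 0,"ax": 0,"ay": 0,"az": 0}]'

```text
clock: 12.35
eef_pos: [518.6, 20.6, 95.4]
tcp_rot: [-3.142, -0.0, 0.03]
contact_force: [-0.5, 0.5, -3.3]
opening: 0.248
grasp_force: 78.4
```

>>> step_arm --moves '[{"tx": 0,"ty": 0.6,"tz": 0,"ax": 0,"ay": 0,"az": 0},{"tx": 0,"ty": 0.6,"tz": 0,"ax": 0,"ay": 0,"az": 0},{"tx": 0,"ty": 0.6,"tz": 0,"ax": 0,"ay": 0,"az": 0},{"tx": 0,"ty": 0.6,"tz": 0,"ax": 0,"ay": 0,"az": 0},{"tx": 0,"ty": 0.6,"tz": 0,"ax": 0,"ay": 0,"az": 0}]'

```text
clock: 12.98
eef_pos: [520.9, -54.1, 95.2]
tcp_rot: [3.142, 0.0, 0.03]
contact_force: [-0.5, 0.3, -1.0]
opening: 0.246
grasp_force: 78.4
```

>>> step_arm --moves '[{"tx": 0,"ty": 0.6,"tz": 0,"ax": 0,"ay": 0,"az": 0},{"tx": 0,"ty": 0.5,"tz": 0,"ax": 0,"ay": 0,"az": 0},{"tx": 0,"ty": 0,"tz": 0,"ax": 0,"ay": 0,"az": 0},{"tx": 0,"ty": 0,"tz": -0.6,"ax": 0,"ay": 0,"az": 0},{"tx": 0,"ty": 0,"tz": -0.6,"ax": 0,"ay": 0,"az": 0}]'

```text
clock: 13.6
eef_pos: [521.8, -80.2, 126.4]
tcp_rot: [-3.142, -0.0, 0.031]
contact_force: [0.3, -0.2, -1.9]
opening: 0.247
grasp_force: 78.4
```

```bash
python3 look.py push2; python3 -c "
from h import *
plan([(506,-321,130,np.pi,0,.09)])"
```

```text
side red 386 (array([523.1, -76.5]), array([160.2,  30.9]), 1.2) [75. 96.]
side crust 40 (array([ 666.2, -131.5]), array([32.5, 73. ]), 19.7) [ 5. 32.]
side crust 72 (array([ 504. , -122.9]), array([46. , 93.5]), 12.1) [ 7. 33.]
top red 92 (array([465.3, -84.1]), array([28.7, 31.8]), 0.9) [  7. 100.]
top crust 23 (array([660.7, -86.6]), array([20.1, 29.4]), 89.2) [ 0. 23.]
top crust 68 (array([ 657.7, -108.9]), array([32.6, 15.6]), 0.5) [27. 37.]
top crust 80 (array([ 492.4, -117.2]), array([25.1, 49.7]), 14.6) [18. 30.]
13.7 [523.1772565  -80.43652777 127.69675292] [ 3.14093626 -0.00382417  0.03066819] [ 1.35929209  0.60612514 -2.80966259]
-> [ 5.06e+02 -3.21e+02  1.30e+02  3.14e+00  0.00e+00  9.00e-02] n= 10
    [-0.098, 0.96, -0.009, 0.0, -0.0, -0.004]
    [-0.104, 0.959, -0.009, 0.0, -0.0, -0.004]
    [-0.11, 0.958, -0.009, 0.0, -0.0, -0.004]
    [-0.115, 0.958, -0.009, 0.0, -0.0, -0.004]
    [-0.121, 0.957, -0.009, 0.0, -0.0, -0.004]
    [-0.127, 0.956, -0.009, 0.0, -0.0, -0.004]
    [-0.132, 0.956, -0.009, 0.0, -0.0, -0.004]
    [-0.138, 0.955, -0.009, 0.0, -0.0, -0.004]
    [-0.144, 0.954, -0.009, 0.0, -0.0, -0.004]
    [-0.149, 0.953, -0.009, 0.0, -0.0, -0.004]
```

All four crusts are below panel level in the trough. Now the scraper goes back to the mat.

>>> step_arm --moves '[{"tx": -0.1,"ty": 0.96,"tz": 0,"ax": 0,"ay": 0,"az": -0.004},{"tx": -0.1,"ty": 0.96,"tz": 0,"ax": 0,"ay": 0,"az": -0.004},{"tx": -0.11,"ty": 0.96,"tz": 0,"ax": 0,"ay": 0,"az": -0.004},{"tx": -0.12,"ty": 0.96,"tz": 0,"ax": 0,"ay": 0,"az": -0.004},{"tx": -0.12,"ty": 0.96,"tz": 0,"ax": 0,"ay": 0,"az": -0.004}]'

```text
clock: 14.32
eef_pos: [513.1, -201.6, 125.5]
tcp_rot: [3.141, -0.0, 0.062]
contact_force: [0.3, 0.3, -3.0]
opening: 0.248
grasp_force: 78.7
```

>>> step_arm --moves '[{"tx": -0.13,"ty": 0.96,"tz": 0,"ax": 0,"ay": 0,"az": -0.004},{"tx": -0.13,"ty": 0.96,"tz": 0,"ax": 0,"ay": 0,"az": -0.004},{"tx": -0.14,"ty": 0.95,"tz": 0,"ax": 0,"ay": 0,"az": -0.004},{"tx": -0.14,"ty": 0.95,"tz": 0,"ax": 0,"ay": 0,"az": -0.004},{"tx": -0.15,"ty": 0.95,"tz": 0,"ax": 0,"ay": 0,"az": -0.004}]'

```text
clock: 14.95
eef_pos: [504.8, -321.8, 125.5]
tcp_rot: [3.141, -0.0, 0.094]
contact_force: [0.3, -0.5, -2.4]
opening: 0.247
grasp_force: 78.7
```

>>> step_arm --moves '[{"tx": 0,"ty": 0,"tz": 0.85,"ax": 0,"ay": 0,"az": 0},{"tx": 0,"ty": 0,"tz": 0.85,"ax": 0,"ay": 0,"az": 0},{"tx": 0,"ty": 0,"tz": 0.8,"ax": 0,"ay": 0,"az": 0},{"tx": 0,"ty": 0,"tz": 0,"ax": 0,"ay": 0,"az": 0}]'

```text
clock: 15.45
eef_pos: [503.8, -320.5, 61.3]
tcp_rot: [-3.14, 0.002, 0.093]
contact_force: [0.9, -0.5, -2.1]
opening: 0.248
grasp_force: 78.7
```

>>> step_arm --moves '[{"tx": 0,"ty": 0,"tz": 0.08,"ax": 0,"ay": 0,"az": 0},{"tx": 0,"ty": 0,"tz": 0.08,"ax": 0,"ay": 0,"az": 0},{"tx": 0,"ty": 0,"tz": 0,"ax": 0,"ay": 0,"az": 0},{"tx": 0,"ty": 0,"tz": 0,"ax": 0,"ay": 0,"az": 0}]'

```text
clock: 15.95
eef_pos: [504.8, -321.4, 59.1]
tcp_rot: [3.141, -0.0, 0.093]
contact_force: [0.2, 0.3, -2.8]
opening: 0.248
grasp_force: 78.7
```

>>> step_arm --moves '[{"tx": 0,"ty": 0,"tz": 0.04,"ax": 0,"ay": 0,"az": 0},{"tx": 0,"ty": 0,"tz": 0.04,"ax": 0,"ay": 0,"az": 0},{"tx": 0,"ty": 0,"tz": 0,"ax": 0,"ay": 0,"az": 0}]'

```text
clock: 16.32
eef_pos: [504.8, -321.4, 57.0]
tcp_rot: [3.141, -0.0, 0.093]
contact_force: [-1.1, 0.1, 0.3]
opening: 0.247
grasp_force: 79.0
```

>>> step_arm --moves '[{"tx": 0,"ty": 0,"tz": 0.03,"ax": 0,"ay": 0,"az": 0},{"tx": 0,"ty": 0,"tz": 0,"ax": 0,"ay": 0,"az": 0}]'

```text
clock: 16.58
eef_pos: [504.7, -321.3, 56.9]
tcp_rot: [3.142, -0.0, 0.093]
contact_force: [-3.9, 2.3, 8.9]
opening: 0.245
grasp_force: 80.6
```

>>> step_arm --moves '[{"tx": 0,"ty": 0,"tz": 0,"ax": 0,"ay": 0,"az": 0},{"tx": 0,"ty": 0,"tz": 0,"ax": 0,"ay": 0,"az": 0},{"tx": 0,"ty": 0,"tz": 0,"ax": 0,"ay": 0,"az": 0},{"tx": 0,"ty": 0,"tz": 0,"ax": 0,"ay": 0,"az": 0}]' --gripper 0.8

```text
clock: 17.08
eef_pos: [504.7, -321.3, 55.9]
tcp_rot: [-3.142, 0.0, 0.093]
contact_force: [0.2, 0.1, -0.7]
opening: 0.801
grasp_force: 0.0
```

>>> step_arm --moves '[{"tx": 0,"ty": 0,"tz": -0.9,"ax": 0,"ay": 0,"az": 0},{"tx": 0,"ty": 0,"tz": -0.9,"ax": 0,"ay": 0,"az": 0},{"tx": 0,"ty": 0,"tz": -0.9,"ax": 0,"ay": 0,"az": 0},{"tx": 0,"ty": 0,"tz": -0.9,"ax": 0,"ay": 0,"az": 0},{"tx": 0,"ty": 0,"tz": -0.9,"ax": 0,"ay": 0,"az": 0}]'

```text
clock: 17.7
eef_pos: [504.6, -321.2, 169.2]
tcp_rot: [-3.141, 0.0, 0.093]
contact_force: [0.4, 0.2, -0.4]
opening: 0.8
grasp_force: 0.0
```

```bash
python3 look.py mat; python3 - <<'E'
from h import *
# boards, both views: top edges by depth and by ray triangulation check
for n in('top','side'):
    im,d=grab(n); C=cloud(n,d); np.savez('g_'+n+'.npz',im=im,d=d)
    for y0 in(253,301,349):
        m=(abs(C[...,1]-y0)<14)&(abs(C[...,0]-526)<60)&(C[...,2]>62)&(C[...,2]<82)
        P=C[m]; 
        if len(P)>10: print(n,y0,len(P),rect(P),'z',np.round(np.percentile(P[:,2],[5,50,95])),'y10/90',np.round(np.percentile(P[:,1],[5,50,95]),1))
plan([(525.5,301,170,np.pi,0,0)],mx=24)
E
```

```text
side red 211 (array([ 503.3, -315.5]), array([148.5,  28. ]), 6.6) [10. 27.]
side crust 42 (array([ 666.3, -131.7]), array([32.5, 70.3]), 19.7) [ 5. 31.]
side crust 67 (array([ 505.5, -134.3]), array([46.1, 71.7]), 14.0) [ 5. 31.]
top red 102 (array([ 559.1, -314.3]), array([46.9, 27.4]), 2.3) [21. 29.]
top red 23 (array([ 474.8, -310.5]), array([49.6,  4.8]), 6.4) [21. 30.]
top crust 44 (array([657.2, -86.5]), array([20.6, 35.8]), 88.9) [ 3. 25.]
top crust 69 (array([ 657.9, -109. ]), array([33. , 15.8]), 0.6) [24. 33.]
top crust 173 (array([ 503.5, -119.9]), array([39.9, 38. ]), 89.9) [17. 34.]
17.8 [ 505.94103632 -322.10731747  170.84152758] [ 3.13903776 -0.00325021  0.09291461] [ 0.2392093  -0.65190885  0.98316123]
top 253 162 (array([526.4, 254.7]), array([11.6, 99.5]), 89.9) z [66. 72. 76.] y10/90 [249.9 254.1 260.1]
top 301 174 (array([525.8, 300.4]), array([99.5, 11. ]), 0.9) z [65. 72. 76.] y10/90 [295.2 299.4 305.2]
top 349 179 (array([525.2, 349. ]), array([100.1,  12.8]), 1.0) z [64. 71. 76.] y10/90 [343.3 347.7 353.5]
side 253 203 (array([528.4, 252.6]), array([15.4, 99.
[... 810 characters left out ...]
-0.0, 0.002]
    [0.083, -0.954, -0.003, 0.0, -0.0, 0.002]
    [0.08, -0.955, -0.003, 0.0, -0.0, 0.002]
    [0.076, -0.955, -0.003, 0.0, -0.0, 0.002]
    [0.073, -0.955, -0.003, 0.0, -0.0, 0.002]
    [0.07, -0.955, -0.003, 0.0, -0.0, 0.002]
    [0.066, -0.956, -0.003, 0.0, -0.0, 0.002]
    [0.063, -0.956, -0.003, 0.0, -0.0, 0.002]
    [0.059, -0.956, -0.003, 0.0, -0.0, 0.002]
    [0.056, -0.956, -0.003, 0.0, -0.0, 0.002]
    [0.053, -0.956, -0.003, 0.0, -0.0, 0.002]
    [0.049, -0.957, -0.002, 0.0, -0.0, 0.002]
    [0.046, -0.957, -0.002, 0.0, -0.0, 0.002]
    [0.042, -0.957, -0.002, 0.0, -0.0, 0.002]
    [0.039, -0.957, -0.002, 0.0, -0.0, 0.002]
    [0.035, -0.957, -0.002, 0.0, -0.0, 0.002]
```

View pics/mat.png

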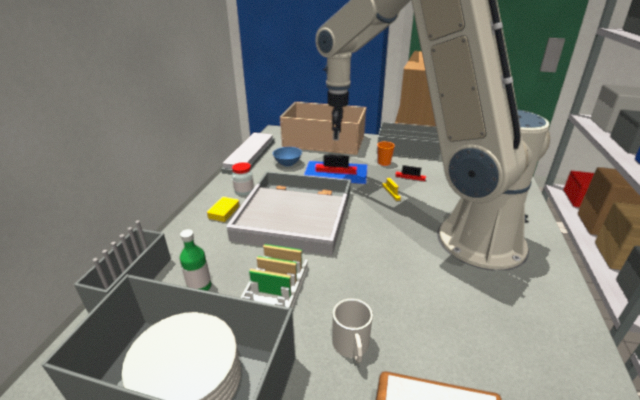

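The scraper stands on the mat at about (336,166), the panel is clear, and the crusts lie in the trough at (280,188) and (325,193). Next I go to the first board, at y≈254, which faces -y.

>>> step_arm --moves '[{"tx": 0,"ty": 0,"tz": 0,"ax": 0,"ay": 0,"az": 0.053},{"tx": 0.05,"ty": -0.96,"tz": 0,"ax": 0,"ay": 0,"az": 0},{"tx": 0.05,"ty": -0.96,"tz": 0,"ax": 0,"ay": 0,"az": 0},{"tx": 0.05,"ty": -0.96,"tz": 0,"ax": 0,"ay": 0,"az": 0},{"tx": 0.05,"ty": -0.96,"tz": 0,"ax": 0,"ay": 0,"az": 0}]' --gripper 0.4

```text
clock: 18.52
eef_pos: [508.4, -222.8, 168.1]
tcp_rot: [-3.141, 0.001, 0.012]
contact_force: [0.6, 0.1, -0.2]
opening: 0.408
grasp_force: 0.0
```

>>> step_arm --moves '[{"tx": 0.05,"ty": -0.96,"tz": 0,"ax": 0,"ay": 0,"az": 0},{"tx": 0.05,"ty": -0.96,"tz": 0,"ax": 0,"ay": 0,"az": 0},{"tx": 0.05,"ty": -0.96,"tz": 0,"ax": 0,"ay": 0,"az": 0},{"tx": 0.05,"ty": -0.96,"tz": 0,"ax": 0,"ay": 0,"az": 0},{"tx": 0.05,"ty": -0.96,"tz": 0,"ax": 0,"ay": 0,"az": 0}]'

```text
clock: 19.15
eef_pos: [513.1, -102.8, 168.2]
tcp_rot: [-3.141, 0.001, 0.012]
contact_force: [0.5, 0.0, -0.5]
opening: 0.408
grasp_force: 0.0
```

>>> step_arm --moves '[{"tx": 0.05,"ty": -0.96,"tz": 0,"ax": 0,"ay": 0,"az": 0},{"tx": 0.05,"ty": -0.96,"tz": 0,"ax": 0,"ay": 0,"az": 0},{"tx": 0.05,"ty": -0.96,"tz": 0,"ax": 0,"ay": 0,"az": 0},{"tx": 0.05,"ty": -0.96,"tz": 0,"ax": 0,"ay": 0,"az": 0},{"tx": 0.05,"ty": -0.96,"tz": 0,"ax": 0,"ay": 0,"az": 0}]'

```text
clock: 19.77
eef_pos: [517.9, 17.0, 168.2]
tcp_rot: [-3.141, 0.001, 0.012]
contact_force: [0.2, -0.3, 0.1]
opening: 0.398
grasp_force: 0.0
```

>>> step_arm --moves '[{"tx": 0.05,"ty": -0.96,"tz": 0,"ax": 0,"ay": 0,"az": 0},{"tx": 0.05,"ty": -0.96,"tz": 0,"ax": 0,"ay": 0,"az": 0},{"tx": 0.05,"ty": -0.96,"tz": 0,"ax": 0,"ay": 0,"az": 0},{"tx": 0.05,"ty": -0.96,"tz": 0,"ax": 0,"ay": 0,"az": 0},{"tx": 0.05,"ty": -0.96,"tz": 0,"ax": 0,"ay": 0,"az": 0}]'

```text
clock: 20.4
eef_pos: [522.7, 136.9, 168.2]
tcp_rot: [3.142, 0.001, 0.012]
contact_force: [1.2, -1.0, 0.2]
opening: 0.399
grasp_force: 0.0
```

>>> step_arm --moves '[{"tx": 0.05,"ty": -0.96,"tz": 0,"ax": 0,"ay": 0,"az": 0},{"tx": 0.05,"ty": -0.96,"tz": 0,"ax": 0,"ay": 0,"az": 0},{"tx": 0.05,"ty": -0.96,"tz": 0,"ax": 0,"ay": 0,"az": 0},{"tx": 0.04,"ty": -0.96,"tz": 0,"ax": 0,"ay": 0,"az": 0},{"tx": 0.03,"ty": -0.94,"tz": 0,"ax": 0,"ay": 0,"az": 0}]'

```text
clock: 21.02
eef_pos: [527.1, 256.2, 168.2]
tcp_rot: [3.141, 0.001, 0.011]
contact_force: [0.2, -0.3, -0.1]
opening: 0.399
grasp_force: 0.0
```

>>> step_arm --moves '[{"tx": 0,"ty": 0,"tz": 0,"ax": 0,"ay": 0,"az": 0},{"tx": 0,"ty": 0,"tz": 0,"ax": 0,"ay": 0,"az": 0}]'

```text
clock: 21.28
eef_pos: [527.8, 254.4, 168.3]
tcp_rot: [3.141, 0.001, 0.011]
contact_force: [0.0, -0.8, 0.4]
opening: 0.404
grasp_force: 0.0
```

```bash
cat > tips.py <<'E'
from h import *
im,d=grab('side'); C=cloud('side',d)
for y0 in(253,301,349):
    m=(abs(C[...,1]-y0)<14)&(abs(C[...,0]-526)<60)&(C[...,2]>62)&(C[...,2]<82)
    P=C[m]; print(y0,len(P),rect(P) if len(P)>9 else '')
s=r.sense(); print(s['clock'],np.round(s['eef_pos'],1),np.round(s['tcp_rot'],4),np.round(s['qpos'],2))
E
python3 tips.py; python3 -c "
from h import *
plan([(526.5,254,70,np.pi,0,.01)])"
```

```text
253 203 (array([527.6, 252.8]), array([96.9, 14.4]), 0.4)
301 226 (array([527.4, 301.1]), array([98.1, 12.8]), 0.1)
349 237 (array([527.2, 349. ]), array([98.8, 14.7]), 0.2)
21.325 [528.  254.1 168.4] [3.1412e+00 5.0000e-04 9.9000e-03] [ 0.45  0.39  1.8  -0.    0.96  2.01]
-> [5.265e+02 2.540e+02 7.000e+01 3.140e+00 0.000e+00 1.000e-02] n= 4
   each [-0.014, 0.0, 0.984, 0.0, 0.0, -0.0]
```

>>> step_arm --moves '[{"tx": -0.02,"ty": 0,"tz": 0.98,"ax": 0,"ay": 0,"az": 0},{"tx": -0.02,"ty": 0,"tz": 0.98,"ax": 0,"ay": 0,"az": 0},{"tx": -0.02,"ty": 0,"tz": 0.98,"ax": 0,"ay": 0,"az": 0},{"tx": 0,"ty": 0,"tz": 0.98,"ax": 0,"ay": 0,"az": 0},{"tx": 0,"ty": 0,"tz": 0,"ax": 0,"ay": 0,"az": 0}]'

```text
clock: 21.95
eef_pos: [525.7, 253.1, 69.0]
tcp_rot: [3.14, 0.003, 0.009]
contact_force: [-0.7, 0.3, 0.8]
opening: 0.399
grasp_force: 0.0
```

>>> step_arm --moves '[{"tx": 0,"ty": 0,"tz": 0,"ax": 0,"ay": 0,"az": 0},{"tx": 0,"ty": 0,"tz": 0,"ax": 0,"ay": 0,"az": 0},{"tx": 0,"ty": 0,"tz": 0,"ax": 0,"ay": 0,"az": 0},{"tx": 0,"ty": 0,"tz": 0,"ax": 0,"ay": 0,"az": 0}]' --gripper 0.0 --newtons 40

```text
clock: 22.45
eef_pos: [527.5, 254.3, 71.5]
tcp_rot: [3.142, -0.001, 0.01]
contact_force: [0.8, -5.1, 6.1]
opening: 0.111
grasp_force: 44.0
```

>>> step_arm --moves '[{"tx": 0,"ty": 0,"tz": -0.5,"ax": 0,"ay": 0,"az": 0},{"tx": 0,"ty": 0,"tz": -0.8,"ax": 0,"ay": 0,"az": 0},{"tx": 0,"ty": 0,"tz": -0.9,"ax": 0,"ay": 0,"az": 0},{"tx": 0,"ty": 0,"tz": -0.9,"ax": 0,"ay": 0,"az": 0},{"tx": 0,"ty": 0,"tz": -0.9,"ax": 0,"ay": 0,"az": 0}]'

```text
clock: 23.08
eef_pos: [526.8, 254.9, 172.1]
tcp_rot: [-3.141, -0.0, 0.01]
contact_force: [0.3, 0.5, -1.1]
opening: 0.105
grasp_force: 43.1
```

```bash
python3 - <<'E'
from h import *
im,d=grab('side'); C=cloud('side',d); hsv=cv2.cvtColor(im,cv2.COLOR_RGB2HSV).astype(int);H,S,V=hsv[...,0],hsv[...,1],hsv[...,2]
m=(abs(C[...,1]-254)<22)&(abs(C[...,0]-526)<70)&(C[...,2]>85)&(C[...,2]<145)&(H>10)&(H<75)&(S>60)
for c in comps(m,30): print(c.sum(),rect(C[c]),np.percentile(C[c][:,2],[2,98]))
cv2.imwrite('pics/held.png',cv2.resize(cv2.cvtColor(im,4)[140:340,180:380],None,fx=2.5,fy=2.5))
s=r.sense(); print(s['clock'],np.round(s['eef_pos'],1),np.round(s['tcp_rot'],4),s['opening'],s['grasp_force'])
plan([(498.7,110.7,145,np.pi,0,.03),(498.7,110.7,145,np.pi-.873,0,.03),(498.7,110.7,85,np.pi-.873,0,.03)])
E
```

```text
446 (array([527.2, 257.1]), array([99.5, 10.9]), 0.1) [108.355197   144.06036462]
23.125 [528.2 255.5 175. ] [-3.1391 -0.004   0.0097] 0.10522620096970642 43.09469282627106
-> [4.987e+02 1.107e+02 1.450e+02 3.140e+00 0.000e+00 3.000e-02] n= 7
    [-0.177, 0.826, 0.169, -0.0, -0.0, -0.002]
    [-0.18, 0.826, 0.169, -0.0, -0.0, -0.002]
    [-0.182, 0.825, 0.169, -0.0, -0.0, -0.002]
    [-0.184, 0.825, 0.17, -0.0, -0.0, -0.002]
    [-0.186, 0.824, 0.17, -0.0, -0.0, -0.002]
    [-0.189, 0.823, 0.171, -0.0, -0.0, -0.002]
    [-0.191, 0.823, 0.171, -0.0, -0.0, -0.002]
-> [4.987e+02 1.107e+02 1.450e+02 2.270e+00 0.000e+00 3.000e-02] n= 6
   each [0.0, 0.0, 0.0, -0.093, 0.0, 0.0]
-> [4.987e+02 1.107e+02 8.500e+01 2.270e+00 0.000e+00 3.000e-02] n= 3
   each [-0.0, -0.613, 0.514, 0.0, 0.0, 0.0]
```

View pics/held.png

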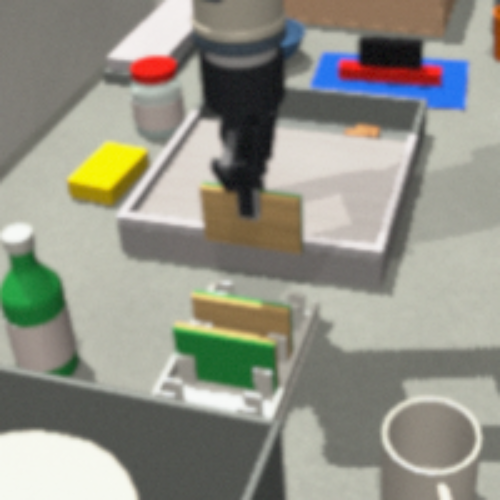

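The board hangs level in the grip at about crop (250,220), with its wooden face towards +y as expected. Now I move over the panel and tilt it.

>>> step_arm --moves '[{"tx": -0.17,"ty": 0.83,"tz": 0.15,"ax": 0,"ay": 0,"az": -0.002},{"tx": -0.17,"ty": 0.83,"tz": 0.15,"ax": 0,"ay": 0,"az": -0.002},{"tx": -0.17,"ty": 0.83,"tz": 0.15,"ax": 0,"ay": 0,"az": -0.002},{"tx": -0.18,"ty": 0.83,"tz": 0.15,"ax": 0,"ay": 0,"az": -0.002},{"tx": -0.18,"ty": 0.83,"tz": 0.15,"ax": 0,"ay": 0,"az": -0.002}]'

```text
clock: 23.75
eef_pos: [506.3, 148.6, 151.2]
tcp_rot: [3.141, 0.001, 0.025]
contact_force: [0.3, -0.1, -1.4]
opening: 0.108
grasp_force: 43.1
```

>>> step_arm --moves '[{"tx": -0.18,"ty": 0.82,"tz": 0.15,"ax": 0,"ay": 0,"az": -0.002},{"tx": -0.18,"ty": 0.82,"tz": 0.15,"ax": 0,"ay": 0,"az": -0.002},{"tx": 0,"ty": 0,"tz": 0,"ax": -0.093,"ay": 0,"az": 0},{"tx": 0,"ty": 0,"tz": 0,"ax": -0.093,"ay": 0,"az": 0},{"tx": 0,"ty": 0,"tz": 0,"ax": -0.093,"ay": 0,"az": 0}]'

```text
clock: 24.38
eef_pos: [499.2, 108.0, 144.6]
tcp_rot: [2.699, -0.001, 0.031]
contact_force: [-1.1, -0.4, -1.6]
opening: 0.11
grasp_force: 43.1
```

>>> step_arm --moves '[{"tx": 0,"ty": 0,"tz": 0,"ax": -0.093,"ay": 0,"az": 0},{"tx": 0,"ty": 0,"tz": 0,"ax": -0.093,"ay": 0,"az": 0},{"tx": 0,"ty": 0,"tz": 0,"ax": -0.093,"ay": 0,"az": 0},{"tx": 0,"ty": 0,"tz": 0,"ax": 0,"ay": 0,"az": 0},{"tx": 0,"ty": 0,"tz": 0,"ax": 0,"ay": 0,"az": 0}]'

```text
clock: 25.0
eef_pos: [498.8, 108.5, 144.1]
tcp_rot: [2.268, 0.001, 0.031]
contact_force: [0.6, 0.0, -1.0]
opening: 0.107
grasp_force: 43.1
```

```bash
python3 - <<'E'
from h import *
s=r.sense(); print(s['clock'],np.round(s['eef_pos'],1),np.round(s['tcp_rot'],4),np.round(s['qpos'],2),np.round(s['contact_force'],1))
plan([(498.7,110.7,85,np.pi-.873,0,.03)])
E
```

```text
25.0 [498.8 108.5 144.1] [2.268e+00 1.000e-03 3.110e-02] [ 0.62  0.61  1.82 -0.71  1.36  2.55] [ 0.6  0.  -1. ]
-> [4.987e+02 1.107e+02 8.500e+01 2.270e+00 0.000e+00 3.000e-02] n= 3
    [0.0, -0.622, 0.483, 0.0, -0.0, 0.0]
    [0.0, -0.622, 0.484, 0.0, -0.0, 0.0]
    [-0.0, -0.622, 0.484, 0.0, -0.0, 0.0]
```

>>> step_arm --moves '[{"tx": 0,"ty": -0.57,"tz": 0.48,"ax": 0,"ay": 0,"az": 0},{"tx": 0,"ty": -0.57,"tz": 0.48,"ax": 0,"ay": 0,"az": 0},{"tx": 0,"ty": -0.57,"tz": 0.48,"ax": 0,"ay": 0,"az": 0},{"tx": 0,"ty": 0,"tz": 0,"ax": 0,"ay": 0,"az": 0},{"tx": 0,"ty": 0,"tz": 0,"ax": 0,"ay": 0,"az": 0}]'

```text
clock: 25.62
eef_pos: [498.9, 108.8, 88.3]
tcp_rot: [2.265, 0.0, 0.032]
contact_force: [0.2, -0.2, -1.0]
opening: 0.105
grasp_force: 43.1
```

>>> step_arm --moves '[{"tx": 0,"ty": -0.045,"tz": 0.04,"ax": 0,"ay": 0,"az": 0},{"tx": 0,"ty": 0,"tz": 0,"ax": 0,"ay": 0,"az": 0}]'

```text
clock: 25.88
eef_pos: [499.1, 108.9, 87.2]
tcp_rot: [2.265, -0.001, 0.032]
contact_force: [-1.1, -0.1, -0.2]
opening: 0.108
grasp_force: 43.1
```

>>> step_arm --moves '[{"tx": 0,"ty": -0.045,"tz": 0.04,"ax": 0,"ay": 0,"az": 0},{"tx": 0,"ty": 0,"tz": 0,"ax": 0,"ay": 0,"az": 0}]'

```text
clock: 26.12
eef_pos: [498.9, 108.7, 85.4]
tcp_rot: [2.265, -0.0, 0.032]
contact_force: [1.2, 0.9, -0.4]
opening: 0.106
grasp_force: 43.1
```

```bash
python3 - <<'E'
from h import *
im,d=grab('side')
cv2.imwrite('pics/tilt.png',cv2.resize(cv2.cvtColor(im,4)[140:340,180:380],None,fx=2.5,fy=2.5))
s=r.sense(); print(s['clock'],np.round(s['eef_pos'],1),np.round(s['tcp_rot'],4),np.round(s['qpos'],2),np.round(s['contact_force'],1))
E
```

```text
26.175 [498.9 108.7  85.4] [2.2651 0.     0.0317] [ 0.62  0.71  1.82 -0.73  1.29  2.62] [0.1 0.3 0.3]
```

View pics/tilt.png

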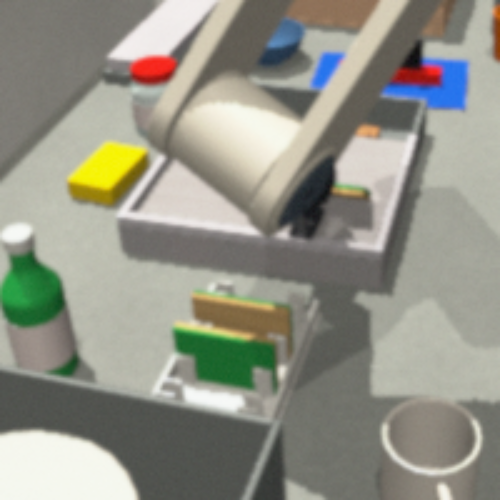

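The board is tilted over the panel, its edge just touching. Releasing and withdrawing along the tool axis.

>>> step_arm --moves '[{"tx": 0,"ty": 0,"tz": 0,"ax": 0,"ay": 0,"az": 0},{"tx": 0,"ty": 0,"tz": 0,"ax": 0,"ay": 0,"az": 0},{"tx": 0,"ty": 0,"tz": 0,"ax": 0,"ay": 0,"az": 0}]' --gripper 0.22

```text
clock: 26.55
eef_pos: [499.0, 108.7, 85.4]
tcp_rot: [2.265, -0.0, 0.032]
contact_force: [0.1, -0.1, -0.4]
opening: 0.22
grasp_force: 0.1
```

>>> step_arm --moves '[{"tx": 0,"ty": 0,"tz": -0.3,"ax": 0,"ay": 0,"az": 0},{"tx": 0,"ty": 0,"tz": -0.4,"ax": 0,"ay": 0,"az": 0},{"tx": 0,"ty": 0,"tz": -0.4,"ax": 0,"ay": 0,"az": 0},{"tx": 0,"ty": 0,"tz": -0.6,"ax": 0,"ay": 0,"az": 0},{"tx": 0,"ty": 0,"tz": -0.9,"ax": 0,"ay": 0,"az": 0}]'

```text
clock: 27.18
eef_pos: [497.1, 159.3, 127.7]
tcp_rot: [2.265, 0.0, 0.032]
contact_force: [0.3, 0.2, 0.9]
opening: 0.22
grasp_force: 0.0
```

>>> step_arm --moves '[{"tx": 0,"ty": 0,"tz": -1,"ax": 0,"ay": 0,"az": 0},{"tx": 0,"ty": 0,"tz": -1,"ax": 0,"ay": 0,"az": 0},{"tx": 0,"ty": 0,"tz": -0.5,"ax": 0,"ay": 0,"az": 0},{"tx": 0,"ty": 0,"tz": 0,"ax": 0.1,"ay": 0,"az": 0},{"tx": 0,"ty": 0,"tz": 0,"ax": 0.1,"ay": 0,"az": 0}]'

```text
clock: 27.8
eef_pos: [495.7, 207.6, 166.8]
tcp_rot: [2.584, -0.0, 0.033]
contact_force: [0.5, 0.1, 0.7]
opening: 0.22
grasp_force: 0.0
```

>>> step_arm --moves '[{"tx": 0,"ty": 0,"tz": 0,"ax": 0.1,"ay": 0,"az": 0},{"tx": 0,"ty": 0,"tz": 0,"ax": 0.1,"ay": 0,"az": 0},{"tx": 0,"ty": 0,"tz": 0,"ax": 0.1,"ay": 0,"az": 0},{"tx": 0,"ty": 0,"tz": 0,"ax": 0.058,"ay": 0,"az": 0},{"tx": 0,"ty": 0,"tz": 0,"ax": 0,"ay": 0,"az": 0}]' --gripper 0.4

```text
clock: 28.42
eef_pos: [495.7, 205.3, 167.3]
tcp_rot: [3.141, 0.0, 0.029]
contact_force: [-0.5, -0.1, 0.3]
opening: 0.398
grasp_force: 0.0
```

```bash
cat > bd.py <<'E'
from h import *
import sys
for n in('side','top'):
    im,d=grab(n,sys.argv[1]+n+'.png'); C=cloud(n,d); hsv=cv2.cvtColor(im,cv2.COLOR_RGB2HSV).astype(int);H,S,V=hsv[...,0],hsv[...,1],hsv[...,2]
    m=(C[...,1]>-200)&(C[...,1]<390)&(abs(C[...,0]-570)<160)&(C[...,2]>30)&(C[...,2]<85)&(H>45)&(H<75)&(S>130)&(d>0)
    for c in comps(m,25): print(n,c.sum(),rect(C[c]),np.round(np.percentile(C[c][:,2],[3,50,97])))
s=r.sense(); print(s['clock'],np.round(s['eef_pos'],1),np.round(s['tcp_rot'],4))
E
python3 bd.py b1; python3 -c "
from h import *
plan([(527,301,165,np.pi,0,.01)])"
```

```text
side 371 (array([498.7,  97.8]), array([96.3, 64. ]), 0.5) [47. 50. 52.]
side 422 (array([525.9, 352.7]), array([ 7.5, 96.8]), 89.9) [32. 56. 71.]
top 836 (array([497.8,  97.4]), array([97.9, 60.1]), 1.4) [45. 50. 55.]
28.525 [495.8 206.4 167. ] [3.1396e+00 4.0000e-04 3.1100e-02]
-> [5.27e+02 3.01e+02 1.65e+02 3.14e+00 0.00e+00 1.00e-02] n= 4
    [0.342, -0.936, 0.018, 0.0, 0.0, 0.003]
    [0.337, -0.937, 0.018, 0.0, 0.0, 0.003]
    [0.332, -0.939, 0.019, 0.0, 0.0, 0.003]
    [0.327, -0.941, 0.019, 0.0, 0.0, 0.003]
```

View pics/b1side.png

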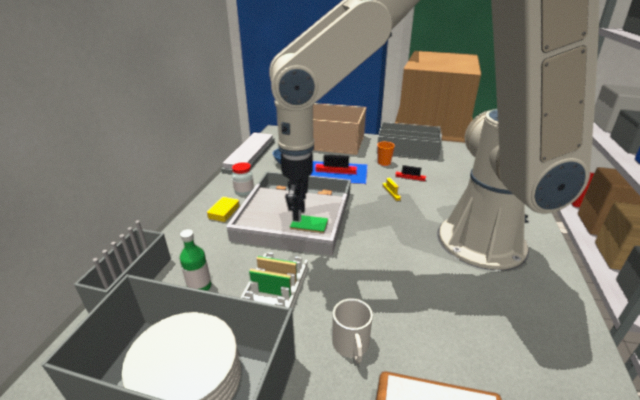

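The first board lies flat, green up, at (309,223), 2 mm from its target. The scraper still stands on the mat. Next is the second board, at y≈300.7.

>>> step_arm --moves '[{"tx": 0.34,"ty": -0.94,"tz": 0.02,"ax": 0,"ay": 0,"az": 0.003},{"tx": 0.34,"ty": -0.94,"tz": 0.02,"ax": 0,"ay": 0,"az": 0.003},{"tx": 0.33,"ty": -0.94,"tz": 0.02,"ax": 0,"ay": 0,"az": 0.003},{"tx": 0.33,"ty": -0.94,"tz": 0.02,"ax": 0,"ay": 0,"az": 0.003},{"tx": 0,"ty": 0,"tz": 0,"ax": 0,"ay": 0,"az": 0}]'

```text
clock: 29.15
eef_pos: [527.2, 303.9, 164.5]
tcp_rot: [3.141, -0.0, 0.016]
contact_force: [-1.1, 0.1, 0.4]
opening: 0.4
grasp_force: 0.0
```

>>> step_arm --moves '[{"tx": 0,"ty": 0,"tz": 0,"ax": 0,"ay": 0,"az": 0}]'

```text
clock: 29.28
eef_pos: [526.4, 301.6, 164.5]
tcp_rot: [3.14, 0.001, 0.014]
contact_force: [-0.2, -0.7, 0.3]
opening: 0.398
grasp_force: 0.0
```

```bash
python3 tips.py; python3 -c "
from h import *
plan([(527,300.8,70,np.pi,0,.01)])"
```

```text
253 0 
301 222 (array([527.7, 301. ]), array([96.9, 14.9]), 0.4)
349 237 (array([527.2, 349.2]), array([98.1, 14.3]), 0.8)
29.325 [526.4 301.2 164.6] [3.1405e+00 9.0000e-04 1.3500e-02] [ 0.52  0.42  1.75 -0.    0.97  2.08]
-> [5.270e+02 3.008e+02 7.000e+01 3.140e+00 0.000e+00 1.000e-02] n= 4
    [0.007, 0.003, 0.946, 0.0, 0.0, 0.001]
    [0.007, 0.004, 0.946, 0.0, 0.0, 0.001]
    [0.006, 0.004, 0.946, 0.0, 0.0, 0.001]
    [0.006, 0.004, 0.946, 0.0, 0.0, 0.001]
```

>>> step_arm --moves '[{"tx": 0.01,"ty": 0,"tz": 0.95,"ax": 0,"ay": 0,"az": 0},{"tx": 0.01,"ty": 0,"tz": 0.95,"ax": 0,"ay": 0,"az": 0},{"tx": 0,"ty": 0,"tz": 0.95,"ax": 0,"ay": 0,"az": 0},{"tx": 0,"ty": 0,"tz": 0.93,"ax": 0,"ay": 0,"az": 0},{"tx": 0,"ty": 0,"tz": 0,"ax": 0,"ay": 0,"az": 0}]'

```text
clock: 29.95
eef_pos: [526.2, 300.2, 69.1]
tcp_rot: [3.14, 0.003, 0.012]
contact_force: [-0.6, 0.6, -0.2]
opening: 0.401
grasp_force: 0.0
```

>>> step_arm --moves '[{"tx": 0,"ty": 0,"tz": 0,"ax": 0,"ay": 0,"az": 0},{"tx": 0,"ty": 0,"tz": 0,"ax": 0,"ay": 0,"az": 0},{"tx": 0,"ty": 0,"tz": 0,"ax": 0,"ay": 0,"az": 0},{"tx": 0,"ty": 0,"tz": 0,"ax": 0,"ay": 0,"az": 0}]' --gripper 0.0 --newtons 40

```text
clock: 30.45
eef_pos: [528.1, 301.7, 71.5]
tcp_rot: [-3.141, -0.001, 0.013]
contact_force: [-0.5, -1.2, 6.6]
opening: 0.107
grasp_force: 45.2
```

>>> step_arm --moves '[{"tx": 0,"ty": 0,"tz": -0.5,"ax": 0,"ay": 0,"az": 0},{"tx": 0,"ty": 0,"tz": -0.8,"ax": 0,"ay": 0,"az": 0},{"tx": 0,"ty": 0,"tz": -0.9,"ax": 0,"ay": 0,"az": 0},{"tx": 0,"ty": 0,"tz": -0.9,"ax": 0,"ay": 0,"az": 0},{"tx": 0,"ty": 0,"tz": -0.9,"ax": 0,"ay": 0,"az": 0}]'

```text
clock: 31.08
eef_pos: [527.7, 301.6, 172.7]
tcp_rot: [-3.141, -0.001, 0.013]
contact_force: [-0.4, -0.2, -1.3]
opening: 0.105
grasp_force: 44.1
```

```bash
python3 - <<'E'
from h import *
s=r.sense(); print(s['clock'],np.round(s['eef_pos'],1),np.round(s['tcp_rot'],4),s['opening'],s['grasp_force'])
plan([(642.7,112,147,np.pi,0,.03)])
E
```

```text
31.075 [527.7 301.6 172.7] [-3.1409e+00 -1.1000e-03  1.2800e-02] 0.10506888251687457 44.13654863834381
-> [6.427e+02 1.120e+02 1.470e+02 3.140e+00 0.000e+00 3.000e-02] n= 9
    [0.5, 0.849, 0.114, -0.0, -0.0, -0.001]
    [0.499, 0.85, 0.114, -0.0, -0.0, -0.001]
    [0.497, 0.851, 0.114, -0.0, -0.0, -0.001]
    [0.495, 0.852, 0.114, -0.0, -0.0, -0.001]
    [0.494, 0.853, 0.114, -0.0, -0.0, -0.001]
    [0.492, 0.854, 0.114, -0.0, -0.0, -0.001]
    [0.491, 0.855, 0.114, -0.0, -0.0, -0.001]
    [0.489, 0.856, 0.114, -0.0, -0.0, -0.001]
    [0.487, 0.857, 0.114, -0.0, -0.0, -0.001]
```

>>> step_arm --moves '[{"tx": 0.5,"ty": 0.85,"tz": 0.1,"ax": 0,"ay": 0,"az": -0.001},{"tx": 0.5,"ty": 0.85,"tz": 0.1,"ax": 0,"ay": 0,"az": -0.001},{"tx": 0.5,"ty": 0.85,"tz": 0.1,"ax": 0,"ay": 0,"az": -0.001},{"tx": 0.5,"ty": 0.85,"tz": 0.1,"ax": 0,"ay": 0,"az": -0.001},{"tx": 0.49,"ty": 0.85,"tz": 0.1,"ax": 0,"ay": 0,"az": -0.001}]'

```text
clock: 31.7
eef_pos: [592.1, 195.6, 159.5]
tcp_rot: [-3.141, -0.001, 0.021]
contact_force: [0.8, -0.5, -1.0]
opening: 0.105
grasp_force: 44.2
```

>>> step_arm --moves '[{"tx": 0.49,"ty": 0.85,"tz": 0.1,"ax": 0,"ay": 0,"az": -0.001},{"tx": 0.49,"ty": 0.86,"tz": 0.1,"ax": 0,"ay": 0,"az": -0.001},{"tx": 0.49,"ty": 0.86,"tz": 0.1,"ax": 0,"ay": 0,"az": -0.001},{"tx": 0.49,"ty": 0.86,"tz": 0.1,"ax": 0,"ay": 0,"az": -0.001},{"tx": 0,"ty": 0,"tz": 0,"ax": -0.093,"ay": 0,"az": 0}]'

```text
clock: 32.33
eef_pos: [643.8, 107.5, 149.0]
tcp_rot: [2.993, -0.001, 0.022]
contact_force: [-0.1, -0.1, -0.6]
opening: 0.112
grasp_force: 44.1
```

>>> step_arm --moves '[{"tx": 0,"ty": 0,"tz": 0,"ax": -0.093,"ay": 0,"az": 0},{"tx": 0,"ty": 0,"tz": 0,"ax": -0.093,"ay": 0,"az": 0},{"tx": 0,"ty": 0,"tz": 0,"ax": -0.093,"ay": 0,"az": 0},{"tx": 0,"ty": 0,"tz": 0,"ax": -0.093,"ay": 0,"az": 0},{"tx": 0,"ty": 0,"tz": 0,"ax": -0.093,"ay": 0,"az": 0}]'

```text
clock: 32.95
eef_pos: [643.1, 112.1, 149.2]
tcp_rot: [2.261, -0.002, 0.027]
contact_force: [0.6, 0.4, -0.5]
opening: 0.109
grasp_force: 44.1
```

>>> step_arm --moves '[{"tx": 0,"ty": 0,"tz": 0,"ax": 0,"ay": 0,"az": 0},{"tx": 0,"ty": 0,"tz": 0,"ax": 0,"ay": 0,"az": 0}]'

```text
clock: 33.2
eef_pos: [642.7, 111.5, 148.3]
tcp_rot: [2.268, -0.0, 0.027]
contact_force: [-0.4, 0.1, -0.6]
opening: 0.109
grasp_force: 44.2
```

```bash
python3 - <<'E'
from h import *
s=r.sense(); print(s['clock'],np.round(s['eef_pos'],1),np.round(s['tcp_rot'],4),np.round(s['qpos'],2),np.round(s['contact_force'],1))
x,y,z=s['eef_pos']
plan([(642.7,112,88,np.pi-.873,0,.03)])
E
```

```text
33.2 [642.7 111.5 148.3] [ 2.2683e+00 -3.0000e-04  2.6500e-02] [ 0.51  0.74  1.52 -0.76  1.43  2.38] [-0.4  0.1 -0.6]
-> [6.427e+02 1.120e+02 8.800e+01 2.270e+00 0.000e+00 3.000e-02] n= 3
    [-0.0, -0.621, 0.512, 0.0, 0.001, -0.001]
    [-0.0, -0.621, 0.512, 0.0, 0.001, -0.001]
    [-0.0, -0.621, 0.512, 0.0, 0.001, -0.001]
```

>>> step_arm --moves '[{"tx": 0,"ty": -0.62,"tz": 0.51,"ax": 0,"ay": 0,"az": 0},{"tx": 0,"ty": -0.62,"tz": 0.51,"ax": 0,"ay": 0,"az": 0},{"tx": 0,"ty": -0.62,"tz": 0.51,"ax": 0,"ay": 0,"az": 0},{"tx": 0,"ty": 0,"tz": 0,"ax": 0,"ay": 0,"az": 0},{"tx": 0,"ty": 0,"tz": 0,"ax": 0,"ay": 0,"az": 0}]'

```text
clock: 33.83
eef_pos: [642.3, 111.9, 87.5]
tcp_rot: [2.265, 0.001, 0.027]
contact_force: [-0.4, -0.0, 0.3]
opening: 0.103
grasp_force: 44.1
```

>>> step_arm --moves '[{"tx": 0,"ty": -0.045,"tz": 0.04,"ax": 0,"ay": 0,"az": 0},{"tx": 0,"ty": 0,"tz": 0,"ax": 0,"ay": 0,"az": 0}]'

```text
clock: 34.08
eef_pos: [642.5, 112.0, 86.5]
tcp_rot: [2.265, -0.0, 0.027]
contact_force: [0.3, -1.3, -0.4]
opening: 0.106
grasp_force: 44.1
```

>>> step_arm --moves '[{"tx": 0,"ty": -0.03,"tz": 0.025,"ax": 0,"ay": 0,"az": 0},{"tx": 0,"ty": 0,"tz": 0,"ax": 0,"ay": 0,"az": 0}]'

```text
clock: 34.33
eef_pos: [642.4, 111.9, 85.3]
tcp_rot: [2.265, -0.0, 0.027]
contact_force: [0.7, -0.3, -0.1]
opening: 0.105
grasp_force: 44.1
```

Same height as the first board. Release and withdraw the same way.

>>> step_arm --moves '[{"tx": 0,"ty": 0,"tz": 0,"ax": 0,"ay": 0,"az": 0},{"tx": 0,"ty": 0,"tz": 0,"ax": 0,"ay": 0,"az": 0},{"tx": 0,"ty": 0,"tz": 0,"ax": 0,"ay": 0,"az": 0}]' --gripper 0.22

```text
clock: 34.7
eef_pos: [642.4, 111.9, 85.3]
tcp_rot: [2.265, -0.0, 0.027]
contact_force: [-0.2, -0.1, -0.1]
opening: 0.22
grasp_force: 0.1
```

>>> step_arm --moves '[{"tx": 0,"ty": 0,"tz": -0.3,"ax": 0,"ay": 0,"az": 0},{"tx": 0,"ty": 0,"tz": -0.4,"ax": 0,"ay": 0,"az": 0},{"tx": 0,"ty": 0,"tz": -0.4,"ax": 0,"ay": 0,"az": 0},{"tx": 0,"ty": 0,"tz": -0.6,"ax": 0,"ay": 0,"az": 0},{"tx": 0,"ty": 0,"tz": -0.9,"ax": 0,"ay": 0,"az": 0}]'

```text
clock: 35.33
eef_pos: [640.9, 162.7, 127.6]
tcp_rot: [2.265, 0.0, 0.027]
contact_force: [-0.2, 0.1, 0.3]
opening: 0.221
grasp_force: 0.0
```

>>> step_arm --moves '[{"tx": 0,"ty": 0,"tz": -1,"ax": 0,"ay": 0,"az": 0},{"tx": 0,"ty": 0,"tz": -1,"ax": 0,"ay": 0,"az": 0},{"tx": 0,"ty": 0,"tz": -0.5,"ax": 0,"ay": 0,"az": 0},{"tx": 0,"ty": 0,"tz": 0,"ax": 0.1,"ay": 0,"az": 0},{"tx": 0,"ty": 0,"tz": 0,"ax": 0.1,"ay": 0,"az": 0}]'

```text
clock: 35.95
eef_pos: [639.7, 211.2, 166.8]
tcp_rot: [2.584, -0.0, 0.029]
contact_force: [0.4, -0.2, -0.5]
opening: 0.216
grasp_force: 0.0
```

>>> step_arm --moves '[{"tx": 0,"ty": 0,"tz": 0,"ax": 0.1,"ay": 0,"az": 0},{"tx": 0,"ty": 0,"tz": 0,"ax": 0.1,"ay": 0,"az": 0},{"tx": 0,"ty": 0,"tz": 0,"ax": 0.1,"ay": 0,"az": 0},{"tx": 0,"ty": 0,"tz": 0,"ax": 0.058,"ay": 0,"az": 0},{"tx": 0,"ty": 0,"tz": 0,"ax": 0,"ay": 0,"az": 0}]' --gripper 0.4

```text
clock: 36.58
eef_pos: [639.8, 208.4, 167.4]
tcp_rot: [3.141, 0.0, 0.025]
contact_force: [0.1, -0.4, 0.5]
opening: 0.4
grasp_force: 0.0
```

```bash
python3 bd.py b2; python3 -c "
from h import *
plan([(527,349,165,np.pi,0,.01)])"
```

```text
side 387 (array([641.9, 100.3]), array([97.8, 64.8]), 1.8) [47. 50. 52.]
side 422 (array([499.4,  97.5]), array([97.6, 66.2]), 4.1) [47. 49. 52.]
side 422 (array([526.2, 352.9]), array([95.3,  7. ]), 0.5) [33. 55. 72.]
top 808 (array([641.6, 101.6]), array([99.7, 60.9]), 1.5) [45. 50. 55.]
top 827 (array([497.8,  97.6]), array([97.6, 60.5]), 1.5) [45. 50. 55.]
36.675 [639.7 209.8 166.9] [3.1396e+00 3.0000e-04 2.6700e-02]
-> [5.27e+02 3.49e+02 1.65e+02 3.14e+00 0.00e+00 1.00e-02] n= 8
    [-0.545, -0.711, 0.008, 0.0, 0.0, 0.001]
    [-0.546, -0.71, 0.009, 0.0, 0.0, 0.001]
    [-0.548, -0.709, 0.009, 0.0, 0.0, 0.001]
    [-0.549, -0.707, 0.009, 0.0, 0.0, 0.001]
    [-0.551, -0.706, 0.009, 0.0, 0.0, 0.001]
    [-0.552, -0.705, 0.009, 0.0, 0.0, 0.001]
    [-0.553, -0.704, 0.009, 0.0, 0.0, 0.001]
    [-0.555, -0.703, 0.009, 0.0, 0.0, 0.001]
```

Both boards are flat (top faces at z≈50) and well apart. Now the third board, green face towards +y.

>>> step_arm --moves '[{"tx": -0.55,"ty": -0.71,"tz": 0.01,"ax": 0,"ay": 0,"az": 0.001},{"tx": -0.55,"ty": -0.71,"tz": 0.01,"ax": 0,"ay": 0,"az": 0.001},{"tx": -0.55,"ty": -0.71,"tz": 0.01,"ax": 0,"ay": 0,"az": 0.001},{"tx": -0.55,"ty": -0.71,"tz": 0.01,"ax": 0,"ay": 0,"az": 0.001},{"tx": -0.55,"ty": -0.7,"tz": 0.01,"ax": 0,"ay": 0,"az": 0.001}]'

```text
clock: 37.3
eef_pos: [567.7, 298.2, 165.6]
tcp_rot: [3.142, -0.0, 0.02]
contact_force: [-0.1, 0.6, 0.4]
opening: 0.403
grasp_force: 0.0
```

>>> step_arm --moves '[{"tx": -0.55,"ty": -0.7,"tz": 0.01,"ax": 0,"ay": 0,"az": 0.001},{"tx": -0.55,"ty": -0.7,"tz": 0.01,"ax": 0,"ay": 0,"az": 0.001},{"tx": -0.55,"ty": -0.7,"tz": 0.01,"ax": 0,"ay": 0,"az": 0.001},{"tx": 0,"ty": 0,"tz": 0,"ax": 0,"ay": 0,"az": 0},{"tx": 0,"ty": 0,"tz": 0,"ax": 0,"ay": 0,"az": 0}]'

```text
clock: 37.92
eef_pos: [526.9, 348.5, 164.9]
tcp_rot: [3.141, -0.0, 0.015]
contact_force: [0.5, -0.8, 0.4]
opening: 0.4
grasp_force: 0.0
```

```bash
python3 tips.py; python3 -c "
from h import *
plan([(527,349,70,np.pi,0,.01)])"
```

```text
253 0 
301 0 
349 235 (array([527., 349.]), array([98.2, 12. ]), 0.0)
37.975 [527.1 348.2 164.9] [ 3.1415e+00 -3.0000e-04  1.4200e-02] [ 0.58  0.46  1.7  -0.    0.99  2.14]
-> [5.27e+02 3.49e+02 7.00e+01 3.14e+00 0.00e+00 1.00e-02] n= 4
    [-0.001, -0.008, 0.949, 0.0, -0.0, 0.001]
    [-0.001, -0.008, 0.949, 0.0, -0.0, 0.001]
    [-0.001, -0.008, 0.949, 0.0, -0.0, 0.001]
    [-0.001, -0.008, 0.949, 0.0, -0.0, 0.001]
```

>>> step_arm --moves '[{"tx": 0,"ty": -0.01,"tz": 0.95,"ax": 0,"ay": 0,"az": 0},{"tx": 0,"ty": -0.01,"tz": 0.95,"ax": 0,"ay": 0,"az": 0},{"tx": 0,"ty": -0.01,"tz": 0.95,"ax": 0,"ay": 0,"az": 0},{"tx": 0,"ty": 0,"tz": 0.94,"ax": 0,"ay": 0,"az": 0},{"tx": 0,"ty": 0,"tz": 0,"ax": 0,"ay": 0,"az": 0}]'

```text
clock: 38.6
eef_pos: [526.1, 347.9, 68.4]
tcp_rot: [3.14, 0.003, 0.013]
contact_force: [-0.8, -0.6, 0.2]
opening: 0.399
grasp_force: 0.0
```

>>> step_arm --moves '[{"tx": 0,"ty": 0,"tz": 0,"ax": 0,"ay": 0,"az": 0},{"tx": 0,"ty": 0,"tz": 0,"ax": 0,"ay": 0,"az": 0},{"tx": 0,"ty": 0,"tz": 0,"ax": 0,"ay": 0,"az": 0},{"tx": 0,"ty": 0,"tz": 0,"ax": 0,"ay": 0,"az": 0}]' --gripper 0.0 --newtons 40

```text
clock: 39.1
eef_pos: [527.4, 349.5, 71.2]
tcp_rot: [-3.141, -0.002, 0.014]
contact_force: [1.0, -1.6, 7.5]
opening: 0.108
grasp_force: 45.1
```

>>> step_arm --moves '[{"tx": 0,"ty": 0,"tz": -0.5,"ax": 0,"ay": 0,"az": 0},{"tx": 0,"ty": 0,"tz": -0.8,"ax": 0,"ay": 0,"az": 0},{"tx": 0,"ty": 0,"tz": -0.9,"ax": 0,"ay": 0,"az": 0},{"tx": 0,"ty": 0,"tz": -0.9,"ax": 0,"ay": 0,"az": 0},{"tx": 0,"ty": 0,"tz": -0.9,"ax": 0,"ay": 0,"az": 0}]'

```text
clock: 39.72
eef_pos: [526.8, 349.4, 172.4]
tcp_rot: [-3.141, -0.001, 0.014]
contact_force: [0.8, -0.4, -1.3]
opening: 0.107
grasp_force: 44.1
```

```bash
python3 - <<'E'
from h import *
s=r.sense(); print(s['clock'],np.round(s['eef_pos'],1),np.round(s['tcp_rot'],4),s['opening'],s['grasp_force'])
plan([(540,-15,150,np.pi,0,.03)])
E
```

```text
39.725 [526.8 349.4 172.4] [-3.1409e+00 -1.0000e-03  1.4400e-02] 0.10719157678630106 44.10026013851166
-> [ 5.40e+02 -1.50e+01  1.50e+02  3.14e+00  0.00e+00  3.00e-02] n= 15
    [0.021, 0.972, 0.059, -0.0, -0.0, -0.001]
    [0.02, 0.972, 0.059, -0.0, -0.0, -0.001]
    [0.019, 0.972, 0.059, -0.0, -0.0, -0.001]
    [0.018, 0.972, 0.059, -0.0, -0.0, -0.001]
    [0.017, 0.972, 0.059, -0.0, -0.0, -0.001]
    [0.016, 0.972, 0.059, -0.0, -0.0, -0.001]
    [0.015, 0.972, 0.059, -0.0, -0.0, -0.001]
    [0.014, 0.972, 0.059, -0.0, -0.0, -0.001]
    [0.013, 0.972, 0.059, -0.0, -0.0, -0.001]
    [0.012, 0.972, 0.059, -0.0, -0.0, -0.001]
    [0.011, 0.972, 0.059, -0.0, -0.0, -0.001]
    [0.01, 0.972, 0.059, -0.0, -0.0, -0.001]
    [0.009, 0.972, 0.059, -0.0, -0.0, -0.001]
    [0.008, 0.972, 0.06, -0.0, -0.0, -0.001]
    [0.007, 0.972, 0.06, -0.0, -0.0, -0.001]
```

>>> step_arm --moves '[{"tx": 0.02,"ty": 0.97,"tz": 0.06,"ax": 0,"ay": 0,"az": -0.001},{"tx": 0.02,"ty": 0.97,"tz": 0.06,"ax": 0,"ay": 0,"az": -0.001},{"tx": 0.02,"ty": 0.97,"tz": 0.06,"ax": 0,"ay": 0,"az": -0.001},{"tx": 0.02,"ty": 0.97,"tz": 0.06,"ax": 0,"ay": 0,"az": -0.001},{"tx": 0.02,"ty": 0.97,"tz": 0.06,"ax": 0,"ay": 0,"az": -0.001}]'

```text
clock: 40.35
eef_pos: [530.4, 225.4, 161.6]
tcp_rot: [3.141, 0.002, 0.021]
contact_force: [0.4, 0.7, -1.4]
opening: 0.107
grasp_force: 44.2
```

>>> step_arm --moves '[{"tx": 0.01,"ty": 0.97,"tz": 0.06,"ax": 0,"ay": 0,"az": -0.001},{"tx": 0.01,"ty": 0.97,"tz": 0.06,"ax": 0,"ay": 0,"az": -0.001},{"tx": 0.01,"ty": 0.97,"tz": 0.06,"ax": 0,"ay": 0,"az": -0.001},{"tx": 0.01,"ty": 0.97,"tz": 0.06,"ax": 0,"ay": 0,"az": -0.001},{"tx": 0.01,"ty": 0.97,"tz": 0.06,"ax": 0,"ay": 0,"az": -0.001}]'

```text
clock: 40.98
eef_pos: [534.4, 104.5, 154.1]
tcp_rot: [3.141, 0.002, 0.029]
contact_force: [-0.1, -0.5, -1.0]
opening: 0.11
grasp_force: 44.2
```

>>> step_arm --moves '[{"tx": 0.01,"ty": 0.97,"tz": 0.06,"ax": 0,"ay": 0,"az": -0.001},{"tx": 0.01,"ty": 0.97,"tz": 0.06,"ax": 0,"ay": 0,"az": -0.001},{"tx": 0.01,"ty": 0.97,"tz": 0.06,"ax": 0,"ay": 0,"az": -0.001},{"tx": 0.01,"ty": 0.97,"tz": 0.06,"ax": 0,"ay": 0,"az": -0.001},{"tx": 0.01,"ty": 0.97,"tz": 0.06,"ax": 0,"ay": 0,"az": -0.001}]'

```text
clock: 41.6
eef_pos: [539.3, -16.3, 146.6]
tcp_rot: [-3.142, 0.002, 0.037]
contact_force: [-0.0, -0.2, -0.8]
opening: 0.107
grasp_force: 44.2
```

>>> step_arm --moves '[{"tx": 0,"ty": 0,"tz": 0,"ax": 0.093,"ay": 0,"az": 0},{"tx": 0,"ty": 0,"tz": 0,"ax": 0.093,"ay": 0,"az": 0},{"tx": 0,"ty": 0,"tz": 0,"ax": 0.093,"ay": 0,"az": 0},{"tx": 0,"ty": 0,"tz": 0,"ax": 0.093,"ay": 0,"az": 0},{"tx": 0,"ty": 0,"tz": 0,"ax": 0.093,"ay": 0,"az": 0}]'

```text
clock: 42.22
eef_pos: [540.0, -15.5, 147.4]
tcp_rot: [-2.406, -0.001, 0.036]
contact_force: [0.4, 0.2, -0.3]
opening: 0.104
grasp_force: 44.1
```

>>> step_arm --moves '[{"tx": 0,"ty": 0,"tz": 0,"ax": 0.093,"ay": 0,"az": 0},{"tx": 0,"ty": 0,"tz": 0,"ax": 0,"ay": 0,"az": 0},{"tx": 0,"ty": 0,"tz": 0,"ax": 0,"ay": 0,"az": 0}]'

```text
clock: 42.6
eef_pos: [540.4, -14.7, 147.3]
tcp_rot: [-2.268, 0.001, 0.037]
contact_force: [0.5, 0.2, -0.9]
opening: 0.106
grasp_force: 44.1
```

```bash
python3 - <<'E'
from h import *
im,d=grab('side'); cv2.imwrite('pics/tilt3.png',cv2.resize(cv2.cvtColor(im,4)[100:300,180:440],None,fx=2.5,fy=2.5))
s=r.sense(); print(s['clock'],np.round(s['eef_pos'],1),np.round(s['tcp_rot'],4),np.round(s['qpos'],2),np.round(s['contact_force'],1))
x,y,z=s['eef_pos']
plan([(540,-15,88,np.pi+.873,0,.03)])
E
```

```text
42.65 [540.7 -14.3 147.8] [-2.2678e+00 -2.0000e-04  3.7900e-02] [-0.44  0.61  1.81  0.78  1.32  0.65] [ 0.9  0.2 -0.1]
-> [ 5.40e+02 -1.50e+01  8.80e+01  4.01e+00  0.00e+00  3.00e-02] n= 3
    [-0.01, 0.617, 0.505, -0.0, 0.001, 0.001]
    [-0.009, 0.617, 0.505, -0.0, 0.001, 0.001]
    [-0.009, 0.617, 0.505, -0.0, 0.001, 0.001]
```

View pics/tilt3.png

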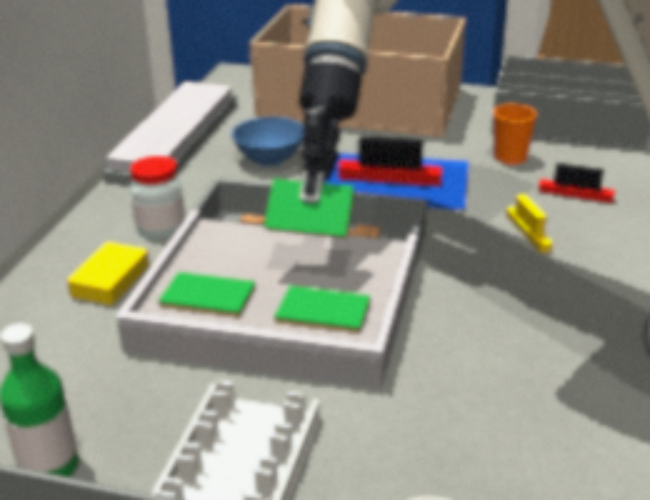

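The crop shows the third board tilted green up at (310,207), the two laid boards at (208,293) and (323,308), and the rack empty. Lowering straight down.

>>> step_arm --moves '[{"tx": 0,"ty": 0.61,"tz": 0.51,"ax": 0,"ay": 0,"az": 0},{"tx": 0,"ty": 0.61,"tz": 0.51,"ax": 0,"ay": 0,"az": 0},{"tx": 0,"ty": 0.61,"tz": 0.51,"ax": 0,"ay": 0,"az": 0},{"tx": 0,"ty": 0,"tz": 0,"ax": 0,"ay": 0,"az": 0},{"tx": 0,"ty": 0,"tz": 0,"ax": 0,"ay": 0,"az": 0}]'

```text
clock: 43.28
eef_pos: [540.9, -14.1, 87.8]
tcp_rot: [-2.265, 0.001, 0.038]
contact_force: [0.8, 0.5, -1.4]
opening: 0.109
grasp_force: 44.1
```

>>> step_arm --moves '[{"tx": 0,"ty": 0.03,"tz": 0.025,"ax": 0,"ay": 0,"az": 0},{"tx": 0,"ty": 0,"tz": 0,"ax": 0,"ay": 0,"az": 0}]'

```text
clock: 43.52
eef_pos: [541.1, -14.3, 87.3]
tcp_rot: [-2.265, -0.001, 0.038]
contact_force: [-0.5, -0.2, -1.2]
opening: 0.106
grasp_force: 44.1
```

>>> step_arm --moves '[{"tx": 0,"ty": 0.03,"tz": 0.025,"ax": 0,"ay": 0,"az": 0},{"tx": 0,"ty": 0,"tz": 0,"ax": 0,"ay": 0,"az": 0}]'

```text
clock: 43.78
eef_pos: [540.9, -14.2, 86.1]
tcp_rot: [-2.265, -0.0, 0.038]
contact_force: [-0.4, -0.4, -1.3]
opening: 0.111
grasp_force: 44.1
```

>>> step_arm --moves '[{"tx": 0,"ty": 0.03,"tz": 0.025,"ax": 0,"ay": 0,"az": 0},{"tx": 0,"ty": 0,"tz": 0,"ax": 0,"ay": 0,"az": 0}]'

```text
clock: 44.02
eef_pos: [540.9, -14.1, 85.0]
tcp_rot: [-2.265, 0.0, 0.038]
contact_force: [0.6, -0.1, -0.6]
opening: 0.111
grasp_force: 44.1
```

>>> step_arm --moves '[{"tx": 0,"ty": 0,"tz": 0,"ax": 0,"ay": 0,"az": 0},{"tx": 0,"ty": 0,"tz": 0,"ax": 0,"ay": 0,"az": 0},{"tx": 0,"ty": 0,"tz": 0,"ax": 0,"ay": 0,"az": 0}]' --gripper 0.22

```text
clock: 44.4
eef_pos: [541.0, -14.1, 85.1]
tcp_rot: [-2.265, -0.0, 0.038]
contact_force: [-0.9, -0.1, -0.4]
opening: 0.218
grasp_force: 0.1
```

>>> step_arm --moves '[{"tx": 0,"ty": 0,"tz": -0.3,"ax": 0,"ay": 0,"az": 0},{"tx": 0,"ty": 0,"tz": -0.4,"ax": 0,"ay": 0,"az": 0},{"tx": 0,"ty": 0,"tz": -0.4,"ax": 0,"ay": 0,"az": 0},{"tx": 0,"ty": 0,"tz": -0.6,"ax": 0,"ay": 0,"az": 0},{"tx": 0,"ty": 0,"tz": -0.9,"ax": 0,"ay": 0,"az": 0}]'

```text
clock: 45.02
eef_pos: [542.7, -64.9, 127.4]
tcp_rot: [-2.265, 0.0, 0.038]
contact_force: [0.6, -0.8, -0.3]
opening: 0.224
grasp_force: 0.0
```

>>> step_arm --moves '[{"tx": 0,"ty": 0,"tz": -1,"ax": 0,"ay": 0,"az": 0},{"tx": 0,"ty": 0,"tz": -1,"ax": 0,"ay": 0,"az": 0},{"tx": 0,"ty": 0,"tz": -1,"ax": 0,"ay": 0,"az": 0},{"tx": 0,"ty": 0,"tz": -1,"ax": 0,"ay": 0,"az": 0},{"tx": 0,"ty": 0,"tz": 0,"ax": 0,"ay": 0,"az": 0}]'

```text
clock: 45.65
eef_pos: [546.5, -143.1, 192.1]
tcp_rot: [-2.267, -0.003, 0.036]
contact_force: [0.0, 0.7, -0.4]
opening: 0.219
grasp_force: 0.0
```

```bash
python3 bd.py b3; python3 look.py fin
```

```text
side 327 (array([5.398e+02, 5.000e-01]), array([97.7, 63.1]), 0.9) [47. 50. 52.]
side 388 (array([641.6, 101.9]), array([97.6, 68. ]), 3.9) [47. 49. 52.]
side 420 (array([499.5,  97.3]), array([97.4, 65.2]), 1.7) [47. 50. 52.]
top 808 (array([641.4, 101.7]), array([99.1, 60.9]), 1.5) [45. 50. 55.]
top 830 (array([ 5.378e+02, -2.000e-01]), array([98.5, 62.2]), 1.3) [45. 50. 55.]
top 827 (array([498. ,  97.5]), array([97.9, 60.4]), 1.6) [45. 50. 55.]
45.75 [ 545.5 -141.   190.6] [-2.2652  0.      0.0374]
side red 220 (array([ 503.1, -313.6]), array([149.8,  26.4]), 6.2) [10. 28.]
side crust 41 (array([ 667.2, -134.3]), array([32.6, 77. ]), 19.6) [ 5. 32.]
side crust 55 (array([ 505. , -133.2]), array([43.4, 69.8]), 9.4) [ 6. 32.]
top red 132 (array([ 482. , -321.2]), array([109.3,  27.5]), 5.9) [21. 30.]
top crust 42 (array([657. , -86.8]), array([20.1, 35.3]), 90.0) [ 7. 27.]
top crust 68 (array([ 658.2, -108.1]), array([15.8, 34.6]), 87.1) [25. 35.]
top crust 17 (array([ 516.7, -105.6]), array([11.1, 11.1]), 89.2) [28. 34.]
top crust 14 (array([ 393.8, -195.4]), array([ 1.6, 15.2]), 52.4) [659. 671.]
45.85 [ 545.29950431 -140.25836502  190.16944145] [-2.26437693e+00  1.05956872e-03  3.81878539e-02] [-0.29897548  0.0747502   0.43687495]
```

View pics/fin.png

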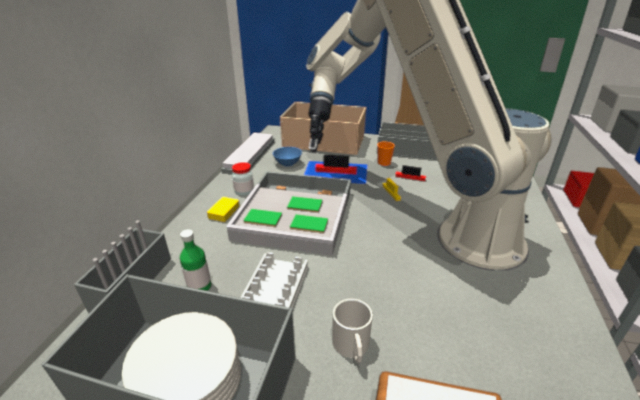

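View pics/b3top.png

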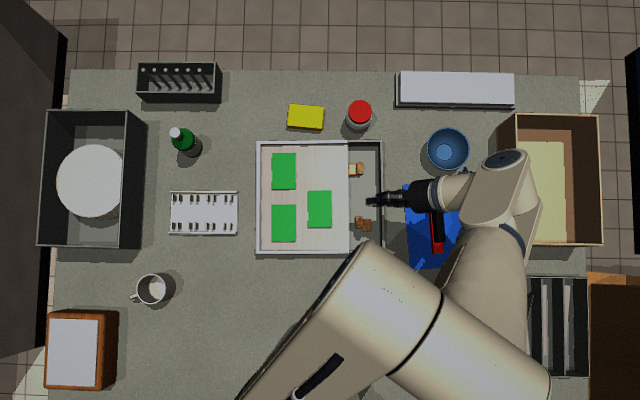

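Both views show the three boards flat and green up, at (284,171), (284,223) and (319,209) in the top view. The crusts lie in the trough, the scraper stands on the mat, and the bystanders are where they were. Handing in.

```bash
python3 -c "
from h import *
print(workorder.sign_off())"
```

```text
the job is handed in; nothing more can be done
None
```

The job is done and handed in: all four crusts are in the trough, the scraper stands on its blade on the blue mat, and all three boards present lie flat on the panel, green face up and not overlapping.

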